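# Rock the stock tub to fill the tray with polish tins

### The arm

A 6-joint arm with a two-finger parallel gripper is mounted at the origin on the work surface. World frame = base frame: x ahead of the robot, y to its left, z up, the work surface at z = 0. Lengths are in m, angles in rad, forces in N, time in s.
With the tool pointing down it reaches from about 0.375 to 0.9 m from the base axis. Payload 3.1 kg.
Tool frame: the origin (TCP) lies on the centre line of the jaws, within the pads' length; the fingertips stand 25 mm ahead of it and the grasp point (between the pads) lies 6 mm ahead of it (manip.tips_ahead is the distance from the TCP to the fingertips, in m); z points along the fingers, y is the direction in which the jaws open and shut (so a half turn about z gives the same grasp; the last joint's range is limited). The gripper opens to 85 mm and grips with 20 to 120 N. Pads are 22 mm wide; open, the fingers measure 114 mm over their backs; the gripper's body (76 mm by 85 mm) begins 54 mm behind the grasp point. The pads swing forward as they close: fully open they stand 13 mm farther back than shut.
Start: joints at [1.002, 0.527, 1.433, -0, 1.181, -0.178], TCP at [0.237, 0.578, 0.256] pointing down, gripper open.
Joint ranges: [-3.08, 3.08], [-0.75, 2.2], [0.22, 2.44], [-1.43, 4.57], [0, 2.65], [-2.85, 2.85]. Speed limits (rad/s): [2.79, 2.79, 3.14, 3.14, 3.14, 3.14].

### API

Orientations are given as a unit quaternion [x, y, z, w].
In Python, from station import manip gives the robot as it stands.
- The arm moves only by the tool play_rows, never from a script. Its argument "steps" is a list that holds one entry, the list of rows, each a list of 6 numbers: the shift along the tool's x, y, z in m, then the turn, a rotation vector about the tool's x, y, z in degrees. In form: [[[x, y, z, rx, ry, rz], ...]]. A call has 1 to 10 rows; each row shifts and turns the commanded pose from where the row before left it, along the tool's axes as they then stand; what a row does not reach is not made up. A row lasts 1/8 s, in which the tool goes at most 62.5 mm and 10.7 degrees, less where a joint would pass 70% of its speed; a pose out of reach is approached as far as the arm can. A call is refused whole if a number of a shift passes 0.0625 or a number of a turn 10.7, either way. A call with a gripper value outside its range is refused whole. "fingers" is the opening, from 0 (shut) to 1 (fully open), set as the call begins (left out, the last holds). The fingers move at their own pace and stop on an object; "squeeze" is the grip in N (left out, the last holds). Time passes only in rows, so rows that do not move let the fingers close. It gives the time, the measured TCP pose, the force and the opening at its end, in the units of the state.
- manip.sense(): the state, without advancing time (a new reading comes with each control period).
- manip.snapshot(name): name is "scene" or "top" or "wrist"; returns a dict with "img" (384x512x3 uint8, red, green, blue), "K" (3x3 intrinsics, pixels), "world_from_camera" (4x4, takes a point from camera to world coordinates). Camera axes: x right, y down, z forward; pixel columns grow to the right and rows downward; lengths in m; the calibration is good to about 2 mm. A picture is of the moment at which its call begins. There is no depth.
- manip.sign_off(): hands the job in, once; it reports no verdict.
Trained networks look in a picture, given as the dict that the camera call returned (one of the last four; its "shot" number tells which), for a name from the list of things; names that differ only in an ending like _2 or _b are one class to them, and where a whole thing is asked for, a point or a joint stands for the part that bears it (a point fixed in the world has none). Each returns a list of dicts, best first, with "score" (0 to 1); they miss things now and then, are a little off and sometimes report something else, mostly with a low value. They report only what shows in the picture. A call takes as long as a camera call. They do not tell look-alikes from the thing itself.
- manip.regions_of(label, picture): "pixels" (384x512 bool, what is visible of it) and "rect" ([left, top, right, bottom] in pixels, round what is visible of it).
- manip.pinpoint(label, picture): "point" ([column, row] in pixels: a listed point, or the origin of a listed thing).
The state is a dict: "t": time; "q": joint angles; "qd": joint speeds; "tau": joint torques, N m; "tcp_pos": TCP position; "tool_rot": TCP orientation; "force": force on the tool from outside, world axes, zero at the start; "ft_torque": the same for the moment, N m; "finger_gap": opening from 0.0 (shut) to 1.0 (fully open).
Only numpy, scipy, OpenCV 4.12 (cv2) and the standard library are available. Lean on these libraries where they do the work, as an engineer would, in place of code of your own. Each camera call takes 0.05 s, during which the arm holds its last target.

### The job

Fill the wooden tray with the four polish tins from the steel tub on the cupboard. Take the brush out of the tray and lay it bristles down on the brown paper, bring the tray squarely up against the foot of the cupboard, under the tub's lip, then take the heavy tub by the bar at its back and rock it forward on its front base edge, without lifting it off the cupboard, until all the tins have slid into the tray. Rock the tub gently back to stand upright where it stood, and leave the other things on the bench and the cupboard alone.

Things in the scene. Friction and masses are not known exactly. Their poses are not given: they have to be found in the camera images.
- cupboard: low plywood cupboard, fixed, 420 mm along its x, 250 along its y, 115 high; origin at the centre of its underside. Its front (a sliding door, half open) is its +y face, 125 mm from the origin; the tub stands on its top at the front edge
- tub: heavy open steel tub (about 1.6 kg), 4 mm walls, loose on the cupboard. Origin: centre of the underside of its flat base, 170 mm along x, 150 along y. Back wall (y = -75) 130 high; it pours to its +y, over a scoop front sloping 37 deg up from the front base edge (y = +75) to the lip. It overbalances at 50 to 60 deg and must then be held back; the last tins slide out at 55 to 65 deg; past 80 deg it may slip off the cupboard
- tub_edge (a point): middle of the tub's front base edge, on which it rocks (parallel to its x), 115 mm above the bench at rest; 0 to 12 mm behind the front edge of the cupboard top, so past 37 deg the scoop's underside bears on the cupboard's edge and this edge rises a few mm
- tub_bar (a point): middle of the round bar handle behind the tub: 12 mm thick, 130 long, parallel to the tub's x, in its frame at (0, -125, 105) mm; so 200 mm behind and 105 above tub_edge. 44 mm clear between bar and back wall, whose rim is 25 mm higher than the bar. Pinched from above across its thickness, it turns in the grip as the tub rocks
- tub_lip (a point): middle of the tub's pouring lip, in the tub's frame (0, 155, 60) mm
- tin1: closed black polish tin, 70 mm across, 24 high, 0.11 kg; lies in the tub at the start. Origin at the centre of its underside
- tin2: closed black polish tin, 70 mm across, 24 high, 0.11 kg; lies in the tub at the start. Origin at the centre of its underside
- tin3: closed black polish tin, 70 mm across, 24 high, 0.11 kg; lies in the tub at the start. Origin at the centre of its underside
- tin4: closed black polish tin, 70 mm across, 24 high, 0.11 kg; lies in the tub at the start. Origin at the centre of its underside
- tray: loose open wooden tray, 0.6 kg, 260 mm along x, 210 along y, walls 10 mm thick and 40 high, floor 6 mm thick; origin at the centre of its underside; it slides on the bench. Its long sides (y = +105 and -105) go along the cupboard's front
- brush: wooden-handled horsehair brush, 0.16 kg, lying bristles down in the tray. Origin: underside of the bristles under the block's middle. Block 120 mm along x, 48 wide, from 28 to 48 mm up; bristles below it, 42 wide; round handle 22 thick, 38 up, from x = -60 to -140 mm. z is up when the bristles are down
- paper: sheet of brown paper flat on the bench, fixed, 280 mm along x, 160 along y, origin at its centre; the brush goes here
- bigtin_a: large closed black polish tin, 92 mm across, 32 high, standing on the cupboard beside the tub; bystander. Origin at the centre of its underside
- bigtin_b: large closed black polish tin, 92 mm across, 32 high, on the bench; bystander. Origin at the centre of its underside
- mug: white mug, 76 mm across, 75 high, handle towards its +y; bystander. Origin at the centre of its underside
- bottle: closed amber bottle, 56 mm across, 130 high; bystander. Origin at the centre of its underside
- dauber: steel dauber (wire handle, round bristle head), 130 mm long along its x, lying; bystander. Origin under its middle
- shoehorn: red plastic shoe horn, 180 mm long along its x, lying flat on the cupboard; bystander. Origin under its middle
Things that resemble listed ones, but are neither listed nor needed, are in the scene too. There is more than one size of the brush; the one meant has the size given above.

How it is judged:
By the outcome, as a careful person would: the job done as asked, in the order asked, and still so for the second after the job is handed in, with the robot touching nothing.
It also fails if it takes over 72 s, if anything falls off the work surface, if the arm or the gripper's body presses on something with over 40 N, if the wrist force passes 120 N, or if a joint passes its speed limit or range.

## Working session

There is one attempt and no reset: what is moved stays moved. The work goes in short steps, Python scripts to look and compute and a tool call to move; the robot and the scene stay as the last step left them, time stands still between calls to the robot, and variables do not carry over. Pictures are saved under pics/ and viewed, and the job is handed in when it is done.

Besides the shell and the picture viewer there is one more tool, called after "Call:" by a JSON object that holds its "api" and its "payload", one argument or row to a line. play_rows: Moves the arm, as the interface text tells. Its arguments: {"type":"object","properties":{"steps":{"type":"array"},"fingers":{"type":"number"},"squeeze":{"type":"number"}},"required":["steps"]}

```bash
ls -la; mkdir -p pics; cat > h.py <<'E'
import numpy as np, cv2
from station import manip
from scipy.spatial.transform import Rotation as R
def snap(n,f=None):
    p=manip.snapshot(n)
    if f: cv2.imwrite('pics/'+f+'.png',cv2.cvtColor(p['img'],cv2.COLOR_RGB2BGR))
    return p
def ray(p,uv):
    K=p['K'];T=p['world_from_camera']
    d=T[:3,:3]@np.linalg.inv(K)@np.array([uv[0],uv[1],1.0]); return T[:3,3],d
def onz(p,uv,z):
    o,d=ray(p,uv); return o+d*(z-o[2])/d[2]
def proj(p,X):
    T=p['world_from_camera']; c=T[:3,:3].T@(np.array(X)-T[:3,3]); q=p['K']@c; return q[:2]/q[2]
E
python3 - <<'E'
from h import *
np.set_printoptions(precision=3,suppress=True)
print(manip.sense(), manip.tips_ahead)
for n in ['scene','top','wrist']:
    p=snap(n,n+'0')
    print(n,p['world_from_camera'],p['K'][0])
E
```

```text
total 12
drwxr-xr-x  3 agent agent 4096 Dec  5 21:38 .
drwxr-xr-x 23 root  root  4096 Dec  5 21:38 ..
drwxr-xr-x  2 agent agent 4096 Dec  5 21:38 pics
{'t': 0.0, 'q': array([ 1.002,  0.528,  1.434,  0.   ,  1.181, -0.179]), 'qd': array([ 0.001, -0.001, -0.   , -0.001, -0.   , -0.   ]), 'tau': array([  0.001, -44.236, -17.802,  -0.   ,   0.008,   0.   ]), 'tcp_pos': array([0.237, 0.578, 0.255]), 'tool_rot': array([ 0.194,  0.981, -0.001, -0.   ]), 'force': array([-0.095, -0.128, -0.083]), 'ft_torque': array([-0.053, -0.05 ,  0.019]), 'finger_gap': 0.9954818846094046} 0.025
scene [[ 0.423  0.584 -0.693  1.287]
 [ 0.906 -0.256  0.337 -0.35 ]
 [ 0.019 -0.77  -0.638  0.812]
 [ 0.     0.     0.     1.   ]] [418.685   0.    254.389]
top [[-0.006 -0.985  0.174  0.362]
 [-1.     0.007  0.004  0.033]
 [-0.005 -0.174 -0.985  1.227]
 [ 0.     0.     0.     1.   ]] [432.238   0.    257.71 ]
wrist [[ 0.379  0.888  0.259  0.17 ]
 [ 0.925 -0.363 -0.108  0.605]
 [-0.002  0.281 -0.96   0.373]
 [ 0.     0.     0.     1.   ]] [297.933   0.    252.111]
```

View pics/scene0.png

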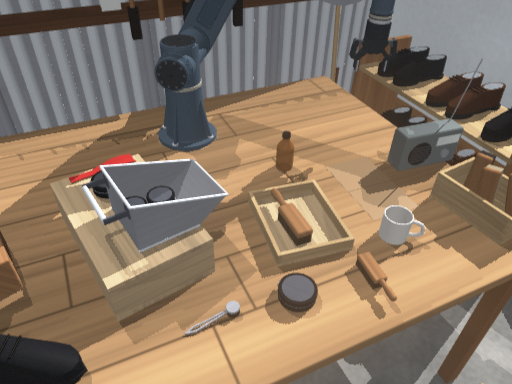

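View pics/top0.png

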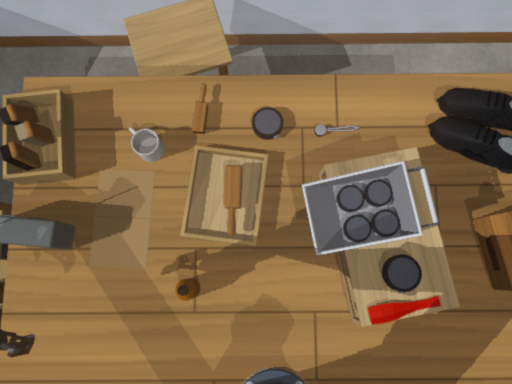

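View pics/wrist0.png

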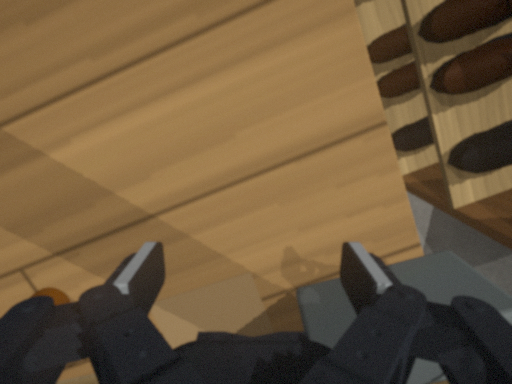

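The top view shows the tray (225,195) with the brush inside it (232,190). A smaller look-alike brush lies at (200,108), and there are more in the crate at (25,135). The paper is at (122,218), the tub at (362,208) with its bar at (430,197), and bigtin_a (402,272) and the shoehorn (405,309) are on the cupboard. Next I'll measure.

```bash
python3 - <<'E'
from h import *
np.set_printoptions(precision=3,suppress=True)
p=snap('top'); s=snap('scene')
cv2.imwrite('pics/crop0.png',cv2.cvtColor(cv2.resize(p['img'][60:280,80:280],None,fx=3,fy=2.7,interpolation=cv2.INTER_CUBIC),cv2.COLOR_RGB2BGR))
cv2.imwrite('pics/crop1.png',cv2.cvtColor(cv2.resize(p['img'][130:340,290:490],None,fx=3,fy=2.8,interpolation=cv2.INTER_CUBIC),cv2.COLOR_RGB2BGR))
z={'cupboard':0,'tub':.115,'tub_edge':.115,'tub_bar':.22,'tub_lip':.175,'tray':0,'brush':.006,'paper':0,'tin1':.119,'bigtin_a':.115,'mug':0,'bottle':0,'dauber':0,'shoehorn':.115}
def tri(a,b,ua,ub):
    o1,d1=ray(a,ua);o2,d2=ray(b,ub);d1/=np.linalg.norm(d1);d2/=np.linalg.norm(d2)
    A=np.stack([d1,-d2],1);t=np.linalg.lstsq(A,o2-o1,rcond=None)[0]
    x,y=o1+t[0]*d1,o2+t[1]*d2; return (x+y)/2,np.linalg.norm(x-y)
for k,h in z.items():
    A=manip.pinpoint(k,p)[:4]; B=manip.pinpoint(k,s)[:4]
    print(k,'TOP',[(np.round(a['point'],1),round(a['score'],2),onz(p,a['point'],h)[:2]) for a in A],'SC',[(np.round(a['point'],1),round(a['score'],2),onz(s,a['point'],h)[:2]) for a in B])
    if A and B: print('   tri',*tri(p,s,A[0]['point'],B[0]['point']))
for k in ['tray','brush','paper','cupboard']:
    for r in manip.regions_of(k,p)[:3]:
        m=r['pixels'].astype(np.uint8); c=max(cv2.findContours(m,0,2)[0],key=cv2.contourArea)
        zz={'tray':.04,'brush':.05,'paper':0,'cupboard':.115}[k]
        w=np.array([onz(p,u[0],zz)[:2] for u in c],np.float32)
        print(k,round(r['score'],2),r['rect'],cv2.minAreaRect(w))
E
```

```text
cupboard TOP [(array([378., 237.]), 0.93, array([ 0.455, -0.302]))] SC [(array([135.1, 241.9]), 0.79, array([ 0.459, -0.295]))]
   tri [ 0.456 -0.298 -0.001] 0.0073363888085741045
tub TOP [(array([364.4, 211.6]), 0.67, array([ 0.512, -0.239])), (array([269. , 124.6]), 0.22, array([0.749, 0.006]))] SC [(array([154. , 215.8]), 0.82, array([ 0.507, -0.241])), (array([110.1, 188.4]), 0.43, array([ 0.357, -0.319]))]
   tri [ 0.511 -0.24   0.117] 0.0038408736062669215
tub_edge TOP [(array([339.6, 216.2]), 0.68, array([ 0.5  , -0.174]))] SC [(array([182.5, 209.2]), 0.61, array([ 0.512, -0.171]))]
   tri [ 0.502 -0.172  0.108] 0.007032098487942792
tub_bar TOP [(array([430. , 196.3]), 0.56, array([ 0.533, -0.369]))] SC [(array([ 96.8, 203.7]), 0.98, array([ 0.538, -0.359])), (array([391. , 233.1]), 0.15, array([0.866, 0.163]))]
   tri [ 0.534 -0.364  0.219] 0.010900592624847067
tub_lip TOP [(array([308.9, 217.3]), 0.62, array([ 0.491, -0.088])), (array([373.2, 195.3]), 0.59, array([ 0.544, -0.248])), (array([119.9, 222.6]), 0.19, array([0.481, 0.375]))] SC [(array([210.4, 175.8]), 0.66, array
[... 2451 characters left out ...]
 246.1] ((0.5732601284980774, 0.13136905431747437), (0.21485799551010132, 0.2652123272418976), 82.42062377929688)
brush 0.69 [191.9, 83.2, 207.5, 133.6] ((0.8209622502326965, 0.2000473439693451), (0.04092793166637421, 0.15212765336036682), 82.45591735839844)
paper 0.57 [88.9, 170.7, 153.1, 269.9] ((0.5149890184402466, 0.42817872762680054), (0.1627534031867981, 0.2815409302711487), 87.0245590209961)
cupboard 0.58 [317.0, 149.5, 463.3, 326.4] ((0.34844741225242615, -0.31008708477020264), (0.21071870625019073, 0.2716790437698364), 11.011968612670898)
cupboard 0.19 [88.0, 173.8, 154.5, 273.7] ((0.4999384582042694, 0.3905119001865387), (0.1449095606803894, 0.25384894013404846), 87.21907806396484)
```

```bash
sleep 1
```

```text
(no output)
```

View pics/crop0.png

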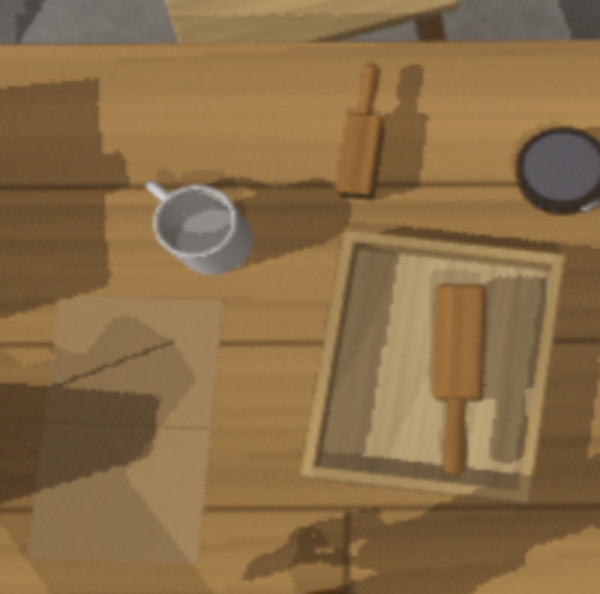

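View pics/crop1.png

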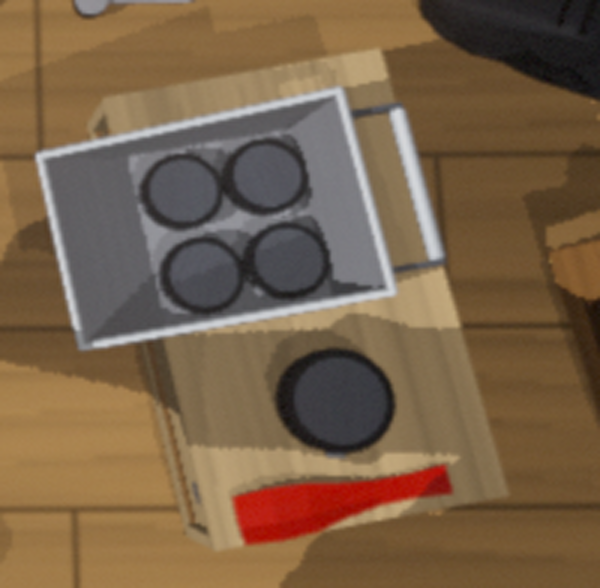

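```bash
python3 - <<'E'
import cv2
s=cv2.imread('pics/scene0.png')
cv2.imwrite('pics/s1.png',cv2.resize(s[140:330,40:240],None,fx=4,fy=3,interpolation=cv2.INTER_CUBIC))
cv2.imwrite('pics/s2.png',cv2.resize(s[165:285,235:435],None,fx=4,fy=4,interpolation=cv2.INTER_CUBIC))
E
```

```text
(no output)
```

View pics/s1.png

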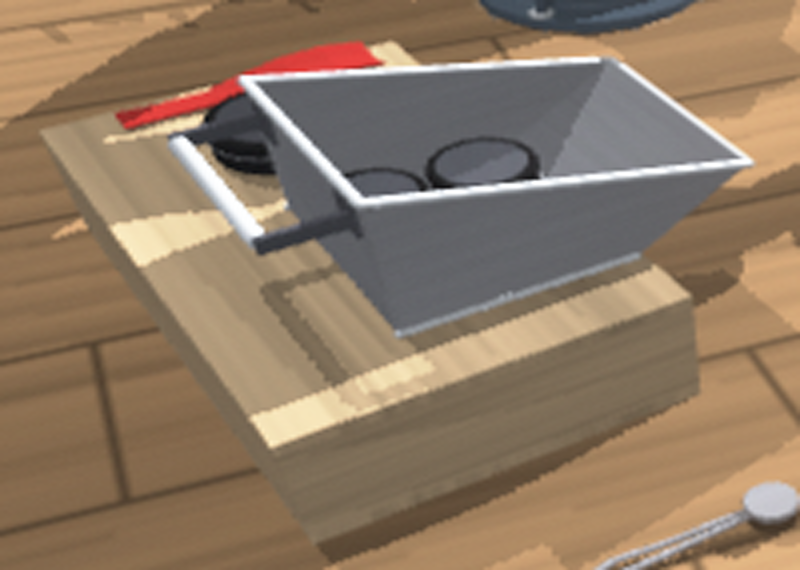

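View pics/s2.png

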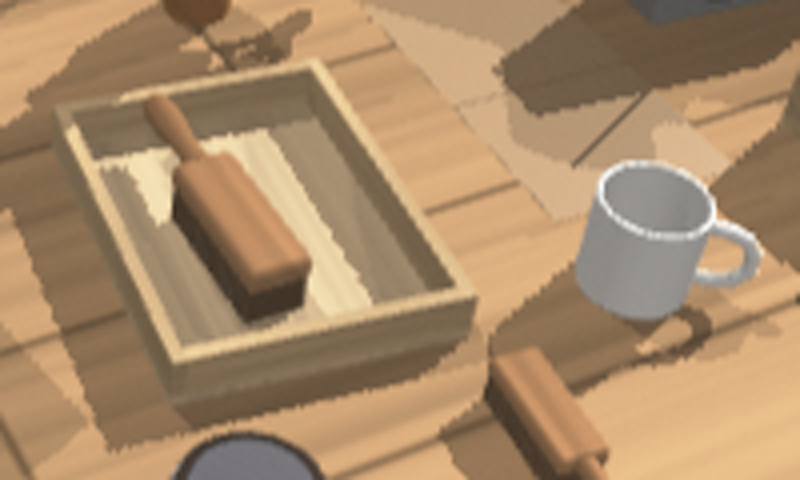

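```bash
cat > fit.py <<'E'
from h import *
from scipy.optimize import least_squares
np.set_printoptions(precision=4,suppress=True)
def fit(obs,x0,z0):
    # obs: list of (pic, uv, local)
    def f(v):
        c,s=np.cos(v[2]),np.sin(v[2]); r=[]
        for p,uv,l in obs:
            X=[v[0]+c*l[0]-s*l[1],v[1]+s*l[0]+c*l[1],z0+l[2]]
            r+=list(proj(p,X)-np.array(uv))
        return np.array(r)
    o=least_squares(f,x0,loss='soft_l1'); return o.x,o.fun.reshape(-1,2)
E
python3 - <<'E'
from fit import *
p=snap('top');s=snap('scene')
T1=lambda u,v:(u/3+290-.33,v/2.8+130-.3)
T0=lambda u,v:(u/3+80-.33,v/2.7+60-.3)
S1=lambda u,v:(u/4+40-.37,v/3+140-.33)
S2=lambda u,v:(u/4+235-.37,v/4+165-.37)
tub=[(p,T1(40,156),(.085,.155,.06)),(p,T1(82,346),(-.085,.155,.06)),(p,T1(342,91),(.085,-.075,.13)),(p,T1(391,291),(-.085,-.075,.13)),
(p,T1(398,107),(.065,-.125,.105)),(p,T1(437,263),(-.065,-.125,.105)),
(s,S1(750,162),(.085,.155,.06)),(s,S1(612,61),(-.085,.155,.06)),(s,S1(362,203),(.085,-.075,.13)),(s,S1(244,78),(-.085,-.075,.13)),
(s,S1(175,142),(-.065,-.125,.105)),(s,S1(258,243),(.065,-.125,.105)),(s,S1(398,334),(.085,-.075,0)),(s,S1(640,258),(.085,.075,0))]
v,r=fit(tub,[.5,-.24,.2],.115);print('tub',v,np.degrees(v[2]));print(r.T)
cup=[(p,T1(381,50),(.21,-.125,.115)),(p,T1(507,494),(-.21,-.125,.115)),(p,T1(103,103),(.21,.125,.115)),
(s,S1(42,130),(-.21,-.125,.115)),(s,S1(272,448),(.21,-.125,.115)),(s,S1(692,298),(.21,.125,.115))]
v,r=fit(cup,[.45,-.3,.2],0);print('cup',v,np.degrees(v[2]));print(r.T)
tray=[(p,T0(346,233),(.13,.105,.04)),(p,T0(563,257),(.13,-.105,.04)),(p,T0(528,498),(-.13,-.105,.04)),(p,T0(302,473),(-.13,.105,.04)),
(s,S2(54,105),(-.13,-.105,.04)),(s,S2(316,61),(-.13,.105,.04)),(s,S2(477,296),(.13,.105,.04)),(s,S2(175,360),(.13,-.105,.04))]
v,r=fit(tray,[.57,.13,-.1],0);print('tray',v,np.degrees(v[2]));print(r.T)
br=[(p,T0(438,284),(.06,.024,.048)),(p,T0(483,285),(.06,-.024,.048)),(p,T0(480,400),(-.06,-.024,.048)),(p,T0(431,398),(-.06,.024,.048)),(p,T0(453,474),(-.14,0,.038)),
(s,S2(180,168),(-.06,-.024,.048)),(s,S2(238,150),(-.06,.024,.048)),(s,S2(310,245),(.06,.024,.048)),(s,S2(249,281),(.06,-.024,.048)),(s,S2(157,97),(-.14,0,.040))]
v,r=fit(br,[.59,.1,0],.006);print('brush',v,np.degrees(v[2]));print(r.T)
pa=[(p,T0(62,296),(.14,.08,0)),(p,T0(222,300),(.14,-.08,0)),(p,T0(198,563),(-.14,-.08,0)),(p,T0(28,556),(-.14,.08,0))]
v,r=fit(pa,[.5,.43,0],0);print('paper',v,np.degrees(v[2]));print(r.T)
E
```

```text
tub [ 0.5128 -0.2418  0.1713] 9.815734217004671
[[-0.207  -0.4978 -1.2289  0.0079 -0.8955 -0.4286 -0.5573 -0.2535 -0.9633
  -0.1199  0.5194 -0.0504  0.0654 -1.0151]
 [ 0.0308  0.2209  0.2563  0.5586  1.5235 -0.7792  0.7498  0.0108  0.5546
   0.9732  0.3531 -0.0191  0.6716 -0.0572]]
cup [ 0.4541 -0.2995  0.1854] 10.62397093238826
[[-0.87   -0.1874 -0.066  -0.7089 -0.4464  0.0418]
 [-0.3669  0.7582 -1.777   0.187  -0.2566 -0.4709]]
tray [ 0.573  0.131 -0.136] -7.791638698152105
[[-0.6137  0.1917 -0.0903 -0.5971 -0.6458  0.2572  0.3581 -0.8502]
 [-0.8431 -0.5827  1.5751  0.8982  0.5174 -0.4829  0.0952  1.2181]]
brush [ 0.5953  0.1082 -0.0492] -2.8166907866715674
[[-0.8825  1.2848  0.1265 -1.0085 -0.9417 -2.4202 -1.2639  1.3    -0.0734
  -0.7568]
 [-0.7904 -0.462  -0.5263 -0.5177  1.1713 -1.1401 -0.698   3.8243 -0.4104
  -0.1494]]
paper [ 0.5149  0.426  -0.049 ] -2.807961789472998
[[-0.7185  0.5449  0.1039 -0.0039]
 [-0.6016  0.1461  0.1099  0.2266]]
```

Grasp check: the brush wanted is the one in the tray (232,190), whose block measures about 115×47 mm. The candidate at (200,108) has a block of only about 85 mm, and those at (25,135) are in the crate. The crop confirms this.

```bash
cat >> h.py <<'E'
def plan(pos,jaw=None,n=10,start=None,dec=4):
    """rows taking the present pose to TCP pos, tool down with jaws' y at angle jaw (deg, from world x)"""
    st=manip.sense(); p0=np.array(st['tcp_pos']); r0=R.from_quat(st['tool_rot'])
    if start is not None: p0=np.array(start[0]); r0=down(start[1])
    r1=r0 if jaw is None else down(jaw)
    rv=(r0.inv()*r1).as_rotvec()/n
    d=(np.array(pos)-p0)/n; rows=[];r=r0;p=p0.copy()
    for i in range(n):
        tgt=p0+d*(i+1); t=np.round(r.inv().apply(tgt-p),dec); a=np.round(np.degrees(rv),2)
        rows.append([float(x)+0.0 for x in t]+[float(x)+0.0 for x in a]); p=p+r.apply(t); r=r*R.from_rotvec(np.radians(a))
    print('[['+',\n'.join(str(x).replace(' ','') for x in rows)+']]'); return p,r
def down(a):
    a=np.radians(a); y=np.array([np.cos(a),np.sin(a),0]); z=np.array([0,0,-1.]); x=np.cross(y,z)
    return R.from_matrix(np.stack([x,y,z],1))
E
python3 -c "
from h import *
plan([.588,.108,.14],92.8,10)"
```

```text
[[[-0.0503,-0.0302,0.0116,0.0,0.0,-2.51],
[-0.0489,-0.0323,0.0117,0.0,0.0,-2.51],
[-0.0475,-0.0345,0.0116,0.0,0.0,-2.51],
[-0.0459,-0.0365,0.0116,0.0,0.0,-2.51],
[-0.0442,-0.0384,0.0117,0.0,0.0,-2.51],
[-0.0425,-0.0404,0.0116,0.0,0.0,-2.51],
[-0.0408,-0.0422,0.0116,0.0,0.0,-2.51],
[-0.0388,-0.0439,0.0117,0.0,0.0,-2.51],
[-0.0369,-0.0456,0.0116,0.0,0.0,-2.51],
[-0.0348,-0.0472,0.0116,0.0,0.0,-2.51]]]
```

Call:
{"api": "play_rows", "payload": {
  "steps": [
    [[-0.05, -0.03, 0.0116, 0, 0, -2.5], [-0.049, -0.032, 0.0116, 0, 0, -2.5], [-0.0475, -0.0345, 0.0116, 0, 0, -2.5], [-0.046, -0.0365, 0.0116, 0, 0, -2.5], [-0.044, -0.0385, 0.0116, 0, 0, -2.5], [-0.0425, -0.0405, 0.0116, 0, 0, -2.5], [-0.041, -0.042, 0.0116, 0, 0, -2.5], [-0.039, -0.044, 0.0116, 0, 0, -2.5], [-0.037, -0.0455, 0.0116, 0, 0, -2.5], [-0.035, -0.047, 0.0116, 0, 0, -2.5]]
  ],
  "fingers": 0.95,
  "squeeze": 40
}}

```text
t: 3.2
tcp_pos: [0.5895, 0.1067, 0.1401]
tool_rot: [-0.024, 1.0, 0.0, 0.0]
force: [0.6, 0.9, -0.1]
finger_gap: 0.946
```

```bash
python3 - <<'E'
from h import *
np.set_printoptions(precision=4,suppress=True)
p=snap('wrist','w1'); s=manip.sense(); print(s['tcp_pos'],s['q'])
plan([.588,.108,.05],92.8,3)
E
```

```text
[0.5951 0.1003 0.1391] [-0.0163  0.6477  1.5915 -0.0047  0.8954 -1.6288]
[[[0.0024,0.0028,0.0297,-0.08,0.13,-0.08],
[0.0024,0.0027,0.0297,-0.08,0.13,-0.08],
[0.0023,0.0027,0.0296,-0.08,0.13,-0.08]]]
```

View pics/w1.png

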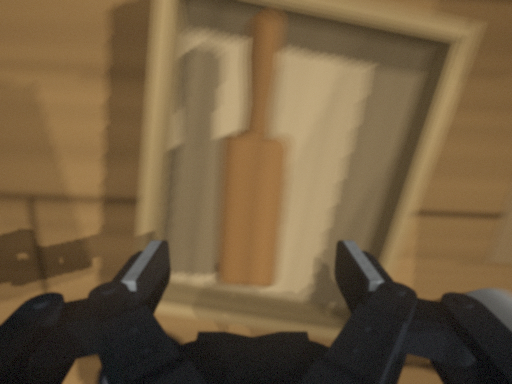

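```bash
python3 - <<'E'
from h import *
np.set_printoptions(precision=4,suppress=True)
p=snap('wrist','w2'); s=manip.sense(); print(s['t'],s['tcp_pos'])
c,sn=np.cos(-.0492),np.sin(-.0492)
im=p['img'].copy()
for l in [(.06,.024,.048),(.06,-.024,.048),(-.06,-.024,.048),(-.06,.024,.048),(-.14,0,.038)]:
    u=proj(p,[.5953+c*l[0]-sn*l[1],.1082+sn*l[0]+c*l[1],.006+l[2]]); cv2.circle(im,tuple(int(round(x)) for x in u),3,(255,0,0),-1)
cv2.imwrite('pics/w2.png',im[...,::-1])
E
```

```text
3.3 [0.5927 0.1032 0.1395]
```

View pics/w2.png

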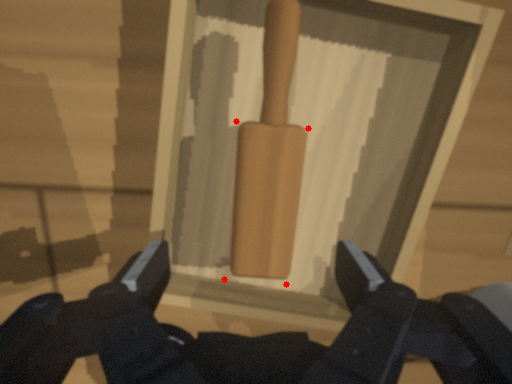

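Call:
{"api": "play_rows", "payload": {
  "steps": [
    [[0, 0, 0, 0, 0, 0], [0, 0, 0.03, 0, 0, 0], [0, 0, 0.03, 0, 0, 0], [0, 0, 0.03, 0, 0, 0], [0, 0, 0, 0, 0, 0]]
  ]
}}

```text
t: 3.92
tcp_pos: [0.5854, 0.11, 0.0487]
tool_rot: [-0.024, 1.0, 0.0, -0.003]
force: [0.0, -0.2, 0.7]
finger_gap: 0.952
```

Call:
{"api": "play_rows", "payload": {
  "steps": [
    [[0, 0, 0, 0, 0, 0], [0, 0, 0, 0, 0, 0], [0, 0, 0, 0, 0, 0], [0, 0, 0, 0, 0, 0], [0, 0, 0, 0, 0, 0]]
  ],
  "fingers": 0,
  "squeeze": 40
}}

```text
t: 4.55
tcp_pos: [0.5892, 0.1089, 0.0523]
tool_rot: [-0.023, 1.0, 0.0, 0.002]
force: [-0.3, 1.9, 5.9]
finger_gap: 0.563
```

Call:
{"api": "play_rows", "payload": {
  "steps": [
    [[0, 0, -0.03, 0, 0, 0], [0, 0, -0.04, 0, 0, 0], [0.0057, 0.0366, -0.03, 0, 0, 0], [0.0057, 0.045, 0, 0, 0, 0], [0.0057, 0.045, 0, 0, 0, 0], [0.0057, 0.045, 0, 0, 0, 0], [0.0057, 0.045, 0, 0, 0, 0], [0.0057, 0.05, 0, 0, 0, 0], [0.0057, 0.05, 0, 0, 0, 0], [0, 0, 0, 0, 0, 0]]
  ]
}}

```text
t: 5.8
tcp_pos: [0.5321, 0.4265, 0.1505]
tool_rot: [-0.026, 1.0, 0.001, 0.0]
force: [0.2, -1.3, -2.2]
finger_gap: 0.561
```

```bash
python3 - <<'E'
from h import *
np.set_printoptions(precision=4,suppress=True)
p=snap('top','t1'); s=manip.sense(); print(s['t'],s['tcp_pos'],s['finger_gap'],R.from_quat(s['tool_rot']).as_matrix()[:,1])
cv2.imwrite('pics/t1.png',cv2.resize(p['img'][80:300,60:290],None,fx=3,fy=2.7)[...,::-1])
E
```

```text
5.85 [0.5325 0.4242 0.1502] 0.5598413126176469 [-0.0499  0.9988 -0.0005]
```

View pics/t1.png

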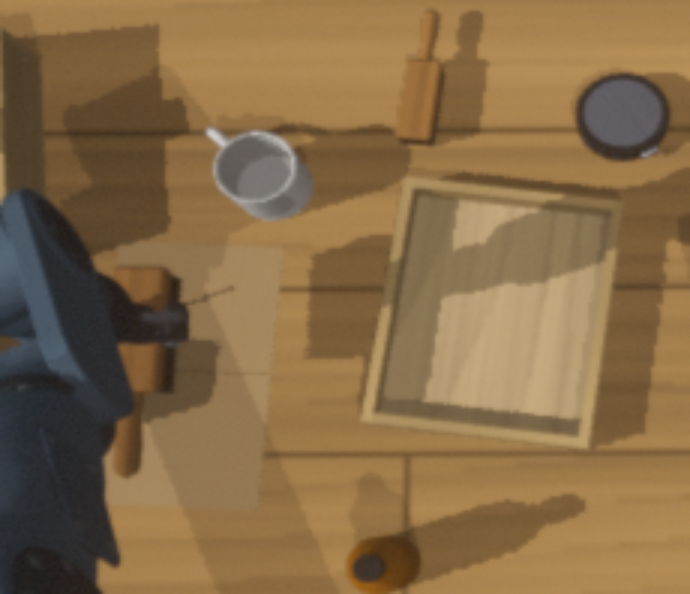

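Call:
{"api": "play_rows", "payload": {
  "steps": [
    [[-0.008, 0, 0.025, 0, 0, 0], [-0.007, 0.001, 0.025, 0, 0, 0], [0, 0, 0.025, 0, 0, 0], [0, 0, 0.015, 0, 0, 0], [0, 0, 0.0075, 0, 0, 0], [0, 0, 0.005, 0, 0, 0], [0, 0, 0, 0, 0, 0], [0, 0, 0, 0, 0, 0]]
  ]
}}

```text
t: 6.85
tcp_pos: [0.549, 0.4249, 0.0487]
tool_rot: [-0.023, 1.0, 0.0, 0.001]
force: [0.1, 0.3, -1.5]
finger_gap: 0.564
```

Call:
{"api": "play_rows", "payload": {
  "steps": [
    [[0, 0, 0.002, 0, 0, 0], [0, 0, 0.001, 0, 0, 0], [0, 0, 0, 0, 0, 0]]
  ]
}}

```text
t: 7.22
tcp_pos: [0.5489, 0.4249, 0.0463]
tool_rot: [-0.023, 1.0, 0.0, 0.001]
force: [-1.0, -1.6, 5.3]
finger_gap: 0.564
```

Call:
{"api": "play_rows", "payload": {
  "steps": [
    [[0, 0, 0, 0, 0, 0], [0, 0, 0, 0, 0, 0], [0, 0, 0, 0, 0, 0], [0, 0, -0.03, 0, 0, 0], [0, 0, -0.06, 0, 0, 0], [0, 0, -0.03, 0, 0, 0], [0, 0, 0, 0, 0, 0]]
  ],
  "fingers": 0.85
}}

```text
t: 8.1
tcp_pos: [0.5503, 0.4256, 0.1683]
tool_rot: [-0.023, 1.0, 0.002, 0.003]
force: [0.6, -0.3, 0.2]
finger_gap: 0.848
```

```bash
python3 - <<'E'
from fit import *
s=manip.sense(); print(s['t'],s['tcp_pos'],s['finger_gap'],s['force'])
# grip on tray +y wall middle
th=np.radians(-7.8); 
g=np.array([.573,.131])+.100*np.array([-np.sin(th),np.cos(th)]);print(g)
plan([*g,.12],82.2,6)
E
```

```text
8.1 [0.5503 0.4256 0.1683] 0.8477196732179858 [ 0.6149 -0.2543  0.2232]
[0.5866 0.2301]
[[[-0.0045,-0.0329,0.008,0.04,0.06,1.75],
[-0.0054,-0.0326,0.008,0.04,0.06,1.75],
[-0.0065,-0.0326,0.008,0.04,0.06,1.75],
[-0.0075,-0.0322,0.008,0.04,0.06,1.75],
[-0.0085,-0.0321,0.008,0.04,0.06,1.75],
[-0.0094,-0.0317,0.0081,0.04,0.06,1.75]]]
```

Call:
{"api": "play_rows", "payload": {
  "steps": [
    [[-0.0045, -0.033, 0.008, 0, 0, 1.75], [-0.0055, -0.0325, 0.008, 0, 0, 1.75], [-0.0065, -0.0325, 0.008, 0, 0, 1.75], [-0.0075, -0.032, 0.008, 0, 0, 1.75], [-0.0085, -0.032, 0.008, 0, 0, 1.75], [-0.0095, -0.0315, 0.008, 0, 0, 1.75], [0, 0, 0, 0, 0, 0], [0, 0, 0, 0, 0, 0]]
  ],
  "fingers": 0.5
}}

```text
t: 9.1
tcp_pos: [0.5841, 0.2298, 0.1157]
tool_rot: [0.068, 0.998, -0.0, -0.001]
force: [-0.7, -0.6, -0.1]
finger_gap: 0.502
```

```bash
python3 - <<'E'
from fit import *
s=manip.sense(); print(s['t'],s['tcp_pos'],s['finger_gap'])
p=snap('top'); w=snap('wrist','w3')
cv2.imwrite('pics/t2.png',cv2.resize(p['img'][80:300,60:290],None,fx=3,fy=2.7)[...,::-1])
plan([.5866,.2301,.04],82.2,4)
E
```

```text
9.1 [0.5841 0.2298 0.1157] 0.5017374054979117
[[[-0.0006,0.0,0.0191,0.0,-0.01,0.01],
[-0.0005,-0.0001,0.0191,0.0,-0.01,0.01],
[-0.0006,0.0,0.0192,0.0,-0.01,0.01],
[-0.0006,-0.0001,0.0191,0.0,-0.01,0.01]]]
```

View pics/t2.png

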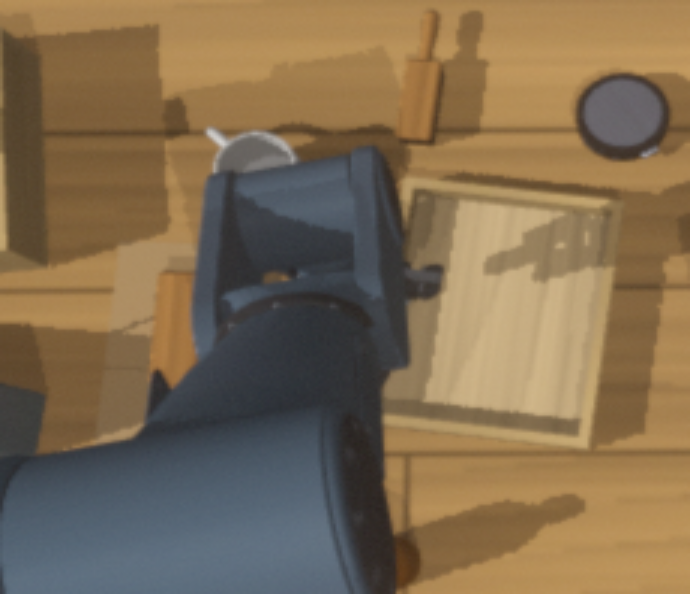

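View pics/w3.png

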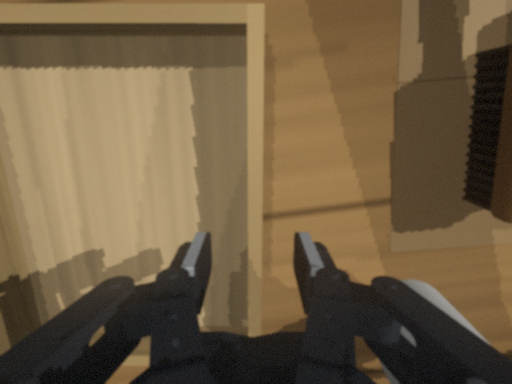

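Call:
{"api": "play_rows", "payload": {
  "steps": [
    [[-0.001, 0, 0.02, 0, 0, 0], [-0.001, 0, 0.02, 0, 0, 0], [0, 0, 0.02, 0, 0, 0], [0, 0, 0.014, 0, 0, 0], [0, 0, 0, 0, 0, 0]]
  ]
}}

```text
t: 9.82
tcp_pos: [0.5857, 0.2291, 0.0409]
tool_rot: [0.068, 0.998, -0.0, -0.002]
force: [1.0, -0.5, 0.3]
finger_gap: 0.496
```

Call:
{"api": "play_rows", "payload": {
  "steps": [
    [[0, 0, 0, 0, 0, 0], [0, 0, 0, 0, 0, 0], [0, 0, 0, 0, 0, 0], [0, 0, 0, 0, 0, 0]]
  ],
  "fingers": 0,
  "squeeze": 70
}}

```text
t: 10.32
tcp_pos: [0.5876, 0.2297, 0.0439]
tool_rot: [0.068, 0.998, 0.0, 0.001]
force: [0.0, 1.5, 4.7]
finger_gap: 0.099
```

```bash
python3 - <<'E'
from fit import *
s=manip.sense(); print(s['t'],s['tcp_pos'],s['finger_gap'],s['force'],R.from_quat(s['tool_rot']).as_matrix()[:,1])
a=np.degrees(np.arctan2(*R.from_quat(s['tool_rot']).as_matrix()[[1,0],1]));print(a)
# wrist-held: grip assumed tray local (gx, .100); find gx
th=np.radians(a-90); g=np.array(s['tcp_pos'][:2])
e=np.array([np.cos(th),np.sin(th)]); gx=(g-np.array([.573,.131]))@e; gy=(g-np.array([.573,.131]))@np.array([-e[1],e[0]]); print('gx,gy',gx,gy)
ph=np.radians(10.4); ex=np.array([np.cos(ph),np.sin(ph)]); ey=np.array([-ex[1],ex[0]])
cup=np.array([.4541,-.2995]); c=cup+.068*ex+(.230+.030)*ey  # 30 mm short of contact
print('stop centre',c,'grip',c+gx*ex+.1*ey)
plan([*(c+gx*ex+.1*ey),s['tcp_pos'][2]],100.4,10)
E
```

```text
10.325 [0.5876 0.2297 0.0439] 0.09853287966469962 [0.0077 1.4903 4.6848] [0.1365 0.9906 0.0011]
82.15421459859645
gx,gy 0.0010252153893273383 0.09974561048474875
stop centre [ 0.474  -0.0315] grip [0.457 0.067]
[[[0.0107,-0.0179,0.0,0.0,0.01,-1.82],
[0.0113,-0.0175,-0.0001,0.0,0.01,-1.82],
[0.0118,-0.0172,0.0,0.0,0.01,-1.82],
[0.0124,-0.0168,-0.0001,0.0,0.01,-1.82],
[0.0129,-0.0164,0.0,0.0,0.01,-1.82],
[0.0134,-0.016,0.0,0.0,0.01,-1.82],
[0.0139,-0.0155,-0.0001,0.0,0.01,-1.82],
[0.0144,-0.0151,0.0,0.0,0.01,-1.82],
[0.0149,-0.0146,0.0,0.0,0.01,-1.82],
[0.0154,-0.0142,0.0,0.0,0.01,-1.82]]]
```

Call:
{"api": "play_rows", "payload": {
  "steps": [
    [[0.0107, -0.018, -0.001, 0, 0, -1.82], [0.0113, -0.0175, 0, 0, 0, -1.82], [0.012, -0.017, 0, 0, 0, -1.82], [0.0125, -0.017, 0, 0, 0, -1.82], [0.013, -0.0165, 0, 0, 0, -1.82], [0.0135, -0.016, 0, 0, 0, -1.82], [0.014, -0.0155, 0, 0, 0, -1.82], [0.0145, -0.015, 0, 0, 0, -1.82], [0.015, -0.0145, 0, 0, 0, -1.82], [0.015, -0.014, 0, 0, 0, -1.82]]
  ]
}}

```text
t: 11.58
tcp_pos: [0.4558, 0.0664, 0.0438]
tool_rot: [-0.091, 0.996, -0.0, 0.001]
force: [1.5, 1.0, -3.0]
finger_gap: 0.097
```

Call:
{"api": "play_rows", "payload": {
  "steps": [
    [[0, 0, 0, 0, 0, 0], [0, 0, 0, 0, 0, 0]]
  ]
}}

```text
t: 11.82
tcp_pos: [0.4556, 0.0668, 0.0438]
tool_rot: [-0.09, 0.996, -0.0, -0.0]
force: [-1.6, -3.3, -0.1]
finger_gap: 0.098
```

```bash
python3 - <<'E'
from fit import *
s=manip.sense(); print(s['t'],s['tcp_pos'],s['finger_gap'],s['force'],s['ft_torque'])
a=np.degrees(np.arctan2(*R.from_quat(s['tool_rot']).as_matrix()[[1,0],1]));print(a)
p=snap('top'); sc=snap('scene')
cv2.imwrite('pics/t3.png',cv2.resize(p['img'][120:330,190:460],None,fx=2.9,fy=2.8,interpolation=cv2.INTER_CUBIC)[...,::-1])
cv2.imwrite('pics/s3.png',cv2.resize(sc['img'][140:330,40:330],None,fx=2.7,fy=3,interpolation=cv2.INTER_CUBIC)[...,::-1])
E
```

```text
11.825 [0.4556 0.0668 0.0438] 0.0984074677646337 [-1.6366 -3.2659 -0.051 ] [-0.4876  0.06   -0.1995]
100.30083623429087
```

View pics/t3.png

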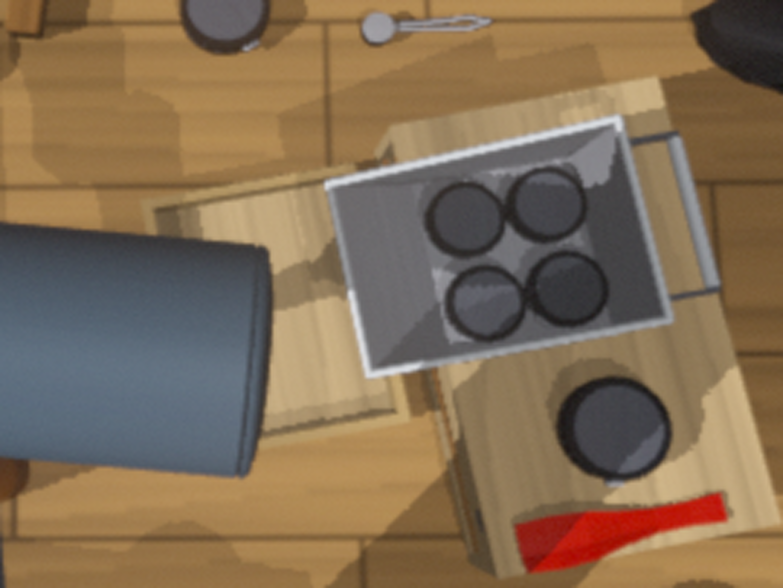

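View pics/s3.png

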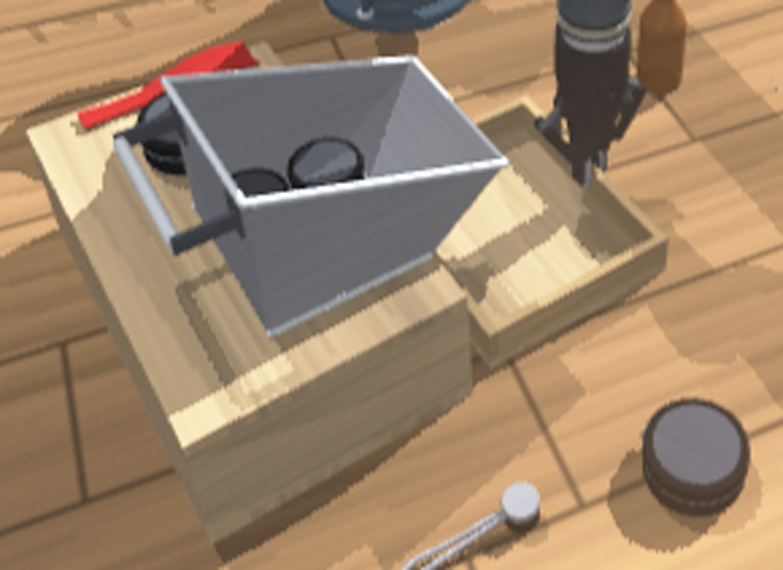

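Call:
{"api": "play_rows", "payload": {
  "steps": [
    [[0, -0.007, 0, 0, 0, 0], [0, -0.007, 0, 0, 0, 0], [0, -0.006, 0, 0, 0, 0], [0, -0.004, 0, 0, 0, 0], [0, 0, 0, 0, 0, 0]]
  ]
}}

```text
t: 12.55
tcp_pos: [0.4603, 0.0425, 0.0438]
tool_rot: [-0.09, 0.996, -0.0, 0.0]
force: [-0.7, -1.5, 1.4]
finger_gap: 0.096
```

Call:
{"api": "play_rows", "payload": {
  "steps": [
    [[0, -0.002, 0, 0, 0, 0], [0, -0.002, 0, 0, 0, 0]]
  ]
}}

```text
t: 12.8
tcp_pos: [0.4606, 0.0394, 0.0438]
tool_rot: [-0.09, 0.996, 0.0, -0.0]
force: [-0.9, 3.7, 1.2]
finger_gap: 0.1
```

Call:
{"api": "play_rows", "payload": {
  "steps": [
    [[0, -0.002, 0, 0, 0, 0], [0, 0, 0, 0, 0, 0]]
  ]
}}

```text
t: 13.05
tcp_pos: [0.4599, 0.0379, 0.0438]
tool_rot: [-0.091, 0.996, 0.0, -0.001]
force: [-1.8, 5.0, 2.7]
finger_gap: 0.1
```

Call:
{"api": "play_rows", "payload": {
  "steps": [
    [[0, -0.002, 0, 0, 0, 0], [0, -0.002, 0, 0, 0, 0], [0, 0, 0, 0, 0, 0]]
  ]
}}

```text
t: 13.42
tcp_pos: [0.4598, 0.0375, 0.0438]
tool_rot: [-0.09, 0.996, 0.002, -0.001]
force: [1.2, 27.8, 3.0]
finger_gap: 0.1
```

```bash
python3 - <<'E'
from fit import *
s=manip.sense(); print(s['t'],s['tcp_pos'],s['finger_gap'],s['force'],s['ft_torque'])
p=snap('top'); sc=snap('scene')
cv2.imwrite('pics/t4.png',cv2.resize(p['img'][130:330,270:400],None,fx=5,fy=3,interpolation=cv2.INTER_CUBIC)[...,::-1])
cv2.imwrite('pics/s4.png',cv2.resize(sc['img'][170:270,140:290],None,fx=5,fy=5,interpolation=cv2.INTER_CUBIC)[...,::-1])
E
```

```text
13.425 [0.4598 0.0375 0.0438] 0.10024473710237529 [ 1.1674 27.797   3.0446] [ 4.3262 -0.3608  0.2844]
```

View pics/t4.png

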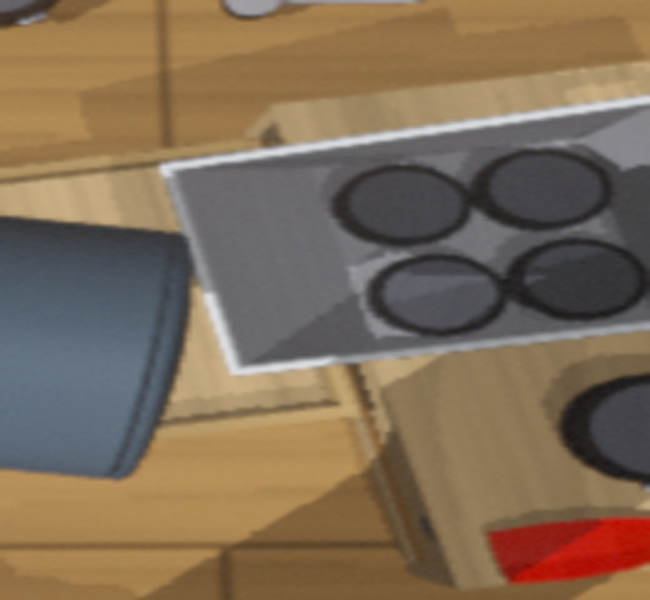

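View pics/s4.png

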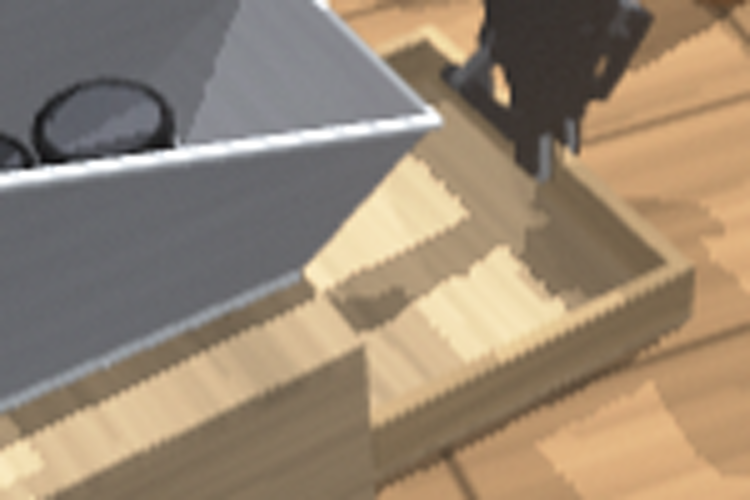

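Call:
{"api": "play_rows", "payload": {
  "steps": [
    [[0, 0.0015, 0, 0, 0, 0], [0, 0.0015, 0, 0, 0, 0], [0, 0, 0, 0, 0, 0]]
  ]
}}

```text
t: 13.9
tcp_pos: [0.4598, 0.0378, 0.0438]
tool_rot: [-0.091, 0.996, 0.001, -0.001]
force: [-1.0, 10.1, 3.0]
finger_gap: 0.099
```

Call:
{"api": "play_rows", "payload": {
  "steps": [
    [[0, 0, 0, 0, 0, 0], [0, 0, 0, 0, 0, 0], [0, 0, -0.03, 0, 0, 0], [0, 0, -0.05, 0, 0, 0], [0, 0, -0.06, 0, 0, 0], [0, 0, -0.06, 0, 0, 0], [0, 0, -0.06, 0, 0, 0], [0, 0, 0, 0, 0, 0]]
  ],
  "fingers": 0.4
}}

```text
t: 14.9
tcp_pos: [0.4644, 0.0354, 0.3087]
tool_rot: [-0.09, 0.996, -0.002, 0.006]
force: [0.1, -0.5, -1.3]
finger_gap: 0.398
```

```bash
python3 - <<'E'
from fit import *
s=manip.sense(); print(s['t'],s['tcp_pos'],s['finger_gap'],s['q'])
p=snap('top'); sc=snap('scene')
cv2.imwrite('pics/t5.png',cv2.resize(p['img'][120:330,290:460],None,fx=4,fy=2.8,interpolation=cv2.INTER_CUBIC)[...,::-1])
cv2.imwrite('pics/s5.png',cv2.resize(sc['img'][140:280,40:300],None,fx=3,fy=4,interpolation=cv2.INTER_CUBIC)[...,::-1])
E
```

```text
14.9 [0.4644 0.0354 0.3087] 0.39785796783956123 [-0.1643  0.2383  1.7566 -0.0006  1.1338 -1.9153]
```

View pics/t5.png

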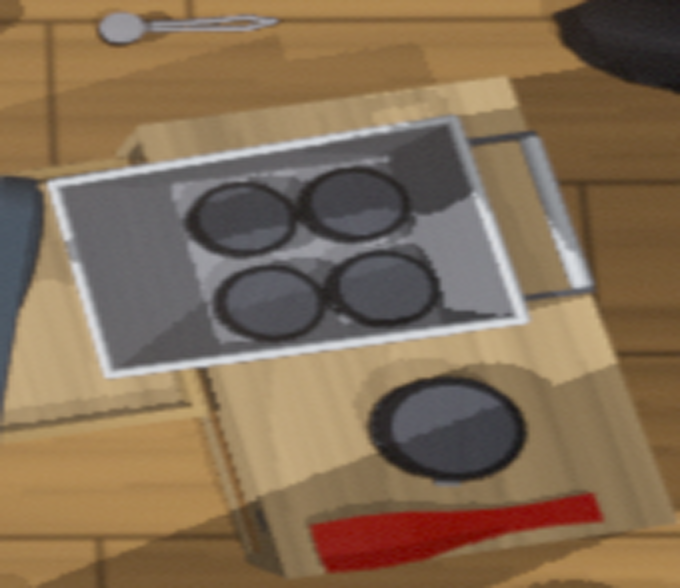

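View pics/s5.png

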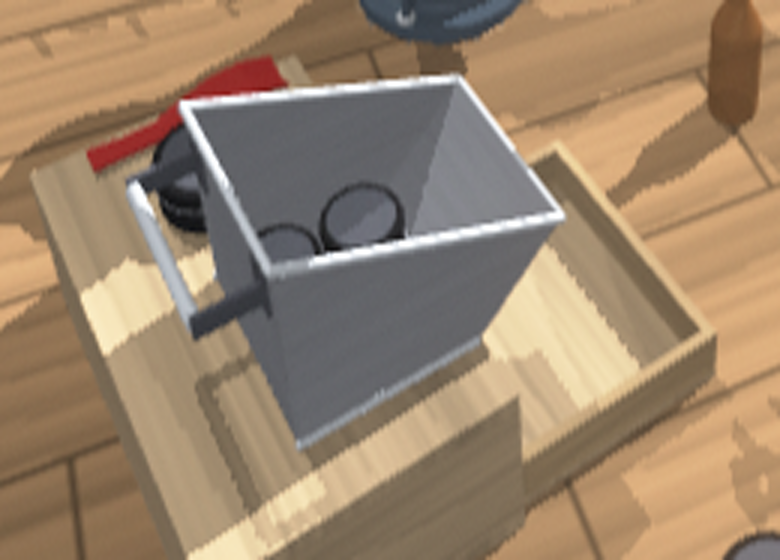

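Call:
{"api": "play_rows", "payload": {
  "steps": [
    [[0, -0.04, -0.006, 0, 0, 0], [0, -0.055, -0.006, 0, 0, 0], [0, -0.055, 0, 0, 0, 0], [0.001, -0.055, 0, 0, 0, 0], [0.001, -0.055, 0, 0, 0, 0], [0.001, -0.055, 0, 0, 0, 0], [0, -0.05, 0, 0, 0, 0], [0, -0.041, 0, 0, 0, 0], [0, 0, 0, 0, 0, 0], [0, 0, 0, 0, 0, 0]]
  ]
}}

```text
t: 16.25
tcp_pos: [0.5304, -0.3626, 0.3132]
tool_rot: [-0.09, 0.996, 0.002, -0.002]
force: [0.3, 0.2, -0.9]
finger_gap: 0.403
```

```bash
python3 - <<'E'
from fit import *
s=manip.sense(); print(s['t'],s['tcp_pos'],s['finger_gap'],s['q'],s['qd'])
w=snap('wrist')
im=w['img'].copy()
th=np.radians(9.8);ex=np.array([np.cos(th),np.sin(th),0]);ey=np.array([-ex[1],ex[0],0])
for l in [(-.065,-.125,.105),(.065,-.125,.105),(0,-.125,.105),(.085,-.075,.13),(-.085,-.075,.13)]:
    u=proj(w,np.array([.5128,-.2418,.115+l[2]])+l[0]*ex+l[1]*ey); print(l,u); cv2.circle(im,tuple(int(round(x)) for x in u),3,(255,0,0),-1)
cv2.imwrite('pics/w6.png',im[...,::-1])
s=manip.sense(); print(s['t'],s['tcp_pos'],np.degrees(np.arctan2(*R.from_quat(s['tool_rot']).as_matrix()[[1,0],1])))
E
```

```text
16.25 [ 0.5304 -0.3626  0.3132] 0.4030417283436689 [-0.7735  0.4998  1.3151  0.0003  1.3322 -2.5248] [ 0.02   -0.0263  0.0048 -0.0009  0.0014 -0.0004]
(-0.065, -0.125, 0.105) [247.4652 121.0261]
(0.065, -0.125, 0.105) [246.5321 285.847 ]
(0, -0.125, 0.105) [246.9609 210.1114]
(0.085, -0.075, 0.13) [312.6979 328.9148]
(-0.085, -0.075, 0.13) [331.9036  89.1819]
16.3 [ 0.5306 -0.3622  0.3139] 100.38879519303667
```

View pics/w6.png

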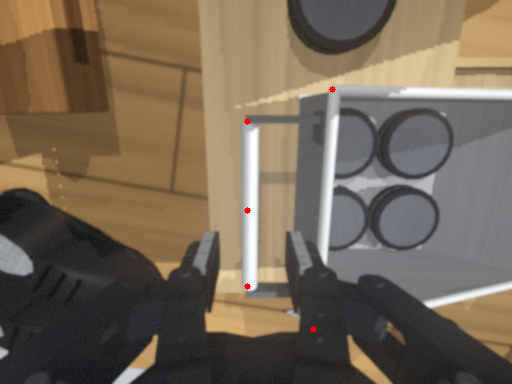

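Call:
{"api": "play_rows", "payload": {
  "steps": [
    [[-0.003, 0, 0.02, 0, 0, 0], [0, 0, 0.025, 0, 0, 0], [0, 0, 0.02, 0, 0, 0], [0, 0, 0.013, 0, 0, 0], [0, 0, 0.01, 0, 0, 0], [0, 0, 0, 0, 0, 0], [0, 0, 0, 0, 0, 0]]
  ]
}}

```text
t: 17.18
tcp_pos: [0.5347, -0.3633, 0.2285]
tool_rot: [-0.09, 0.996, -0.001, 0.0]
force: [-0.6, 0.7, 0.3]
finger_gap: 0.399
```

```bash
python3 - <<'E'
from fit import *
s=manip.sense(); print(s['t'],s['tcp_pos'],s['finger_gap'],s['q'])
w=snap('wrist','w7');sc=snap('scene')
cv2.imwrite('pics/s7.png',cv2.resize(sc['img'][120:270,40:240],None,fx=4,fy=4,interpolation=cv2.INTER_CUBIC)[...,::-1])
E
```

```text
17.175 [ 0.5347 -0.3633  0.2285] 0.3988911437195466 [-0.7693  0.5861  1.4044  0.      1.1496 -2.5211]
```

View pics/w7.png

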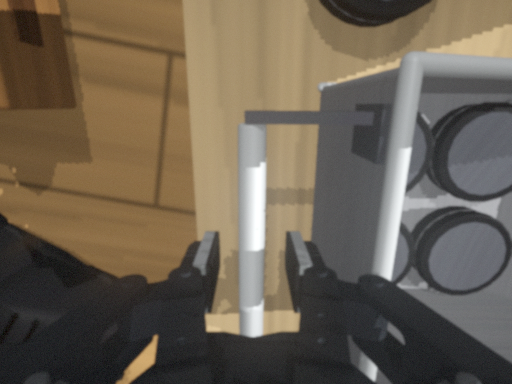

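View pics/s7.png

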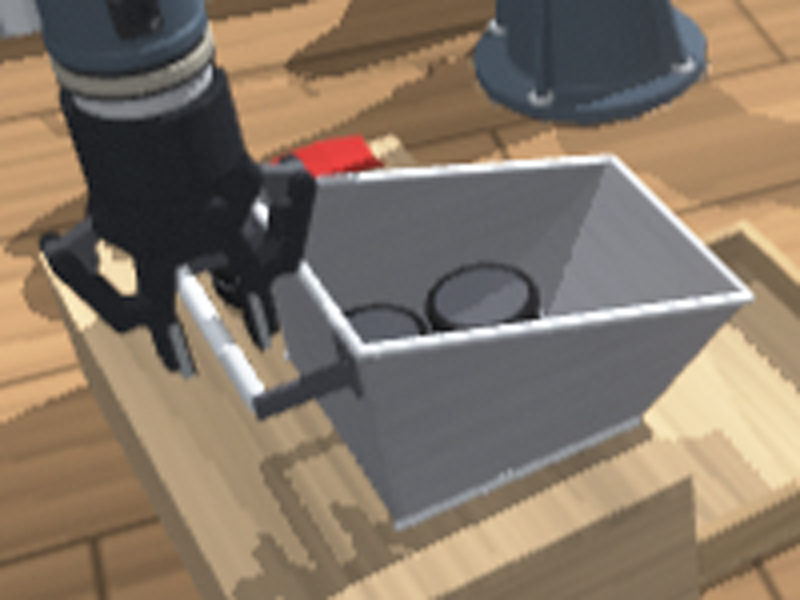

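Call:
{"api": "play_rows", "payload": {
  "steps": [
    [[0, 0, 0.002, 0, 0, 0], [0, 0, 0, 0, 0, 0], [0, 0, 0, 0, 0, 0], [0, 0, 0, 0, 0, 0], [0, 0, 0, 0, 0, 0]]
  ],
  "fingers": 0,
  "squeeze": 50
}}

```text
t: 17.9
tcp_pos: [0.5346, -0.3637, 0.2263]
tool_rot: [-0.09, 0.996, -0.001, 0.0]
force: [0.9, -3.7, 1.7]
finger_gap: 0.119
```

```bash
python3 - <<'E'
from fit import *
s=manip.sense(); print(s['t'],s['tcp_pos'],s['finger_gap'],s['force'])
# arc rows; tool y = forward(+), tool z = down ; d=edge behind cupboard front
def bar(th,d=.004):
    th=np.radians(th); B=np.array([-.2,.105])
    rot=lambda v,t:np.array([np.cos(t)*v[0]+np.sin(t)*v[1],-np.sin(t)*v[0]+np.cos(t)*v[1]])
    a=np.radians(37)
    if th<=a: return rot(B,th)
    # contact point on scoop at distance d from edge; pivot there at (d,0)
    P=d*np.array([np.cos(a),np.sin(a)])  # in tub frame
    return np.array([d,0])+rot(B-P,th)
ths=list(np.arange(0,67,1.6))
q=[bar(t) for t in ths]
for i in range(len(ths)-1): print(i+1,round(ths[i+1],1),np.round((q[i+1]-q[i])*1000,1),np.round(q[i+1]-q[0],4))
E
```

```text
17.9 [ 0.5346 -0.3637  0.2263] 0.1193097225815162 [ 0.9061 -3.7089  1.7459]
1 1.6 [3.  5.5] [0.003  0.0055]
2 3.2 [3.2 5.5] [0.0062 0.011 ]
3 4.8 [3.3 5.4] [0.0095 0.0164]
4 6.4 [3.5 5.3] [0.013  0.0216]
5 8.0 [3.6 5.2] [0.0166 0.0268]
6 9.6 [3.8 5.1] [0.0203 0.0319]
7 11.2 [3.9 5. ] [0.0242 0.0368]
8 12.8 [4.  4.9] [0.0282 0.0417]
9 14.4 [4.2 4.7] [0.0324 0.0464]
10 16.0 [4.3 4.6] [0.0367 0.0511]
11 17.6 [4.4 4.5] [0.0411 0.0556]
12 19.2 [4.5 4.4] [0.0457 0.0599]
13 20.8 [4.7 4.2] [0.0503 0.0642]
14 22.4 [4.8 4.1] [0.0551 0.0683]
15 24.0 [4.9 4. ] [0.06   0.0723]
16 25.6 [5.  3.8] [0.065  0.0761]
17 27.2 [5.1 3.7] [0.0701 0.0798]
18 28.8 [5.2 3.6] [0.0753 0.0834]
19 30.4 [5.3 3.4] [0.0806 0.0868]
20 32.0 [5.4 3.3] [0.086 0.09 ]
21 33.6 [5.5 3.1] [0.0915 0.0931]
22 35.2 [5.6 3. ] [0.0971 0.0961]
23 36.8 [5.7 2.8] [0.1028 0.0989]
24 38.4 [5.7 2.7] [0.1085 0.1016]
25 40.0 [5.8 2.6] [0.1143 0.1042]
26 41.6 [5.9 2.4] [0.1202 0.1066]
27 43.2 [5.9 2.3] [0.1261 0.1089]
28 44.8 [6.  2.1] [0.1321 0.111 ]
29 46.4 [6.1 1.9] [0.1382 0.1129]
30 48.0 [6.1 1.8] [0.1443 0.1147]
31 49.6 [6.2 1.6] [0.1504 0.1162]
32 51.2 [6.2 1.4] [0.1566 0.1176]
33 52.8 [6.2 1.2] [0.1629 0.1189]
34 54.4 [6.3 1.1] [0.1691 0.1199]
35 56.0 [6.3 0.9] [0.1754 0.1208]
36 57.6 [6.3 0.7] [0.1817 0.1215]
37 59.2 [6.3 0.5] [0.1881 0.1221]
38 60.8 [6.3 0.4] [0.1944 0.1224]
39 62.4 [6.4 0.2] [0.2008 0.1226]
40 64.0 [6.4 0. ] [0.2071 0.1226]
41 65.6 [ 6.4 -0.2] [0.2135 0.1224]
```

Call:
{"api": "play_rows", "payload": {
  "steps": [
    [[0, 0.003, -0.0055, 0, 0, 0], [0, 0.0032, -0.0055, 0, 0, 0], [0, 0.0033, -0.0054, 0, 0, 0], [0, 0.0035, -0.0053, 0, 0, 0], [0, 0, 0, 0, 0, 0]]
  ]
}}

```text
t: 18.52
tcp_pos: [0.5321, -0.3509, 0.2473]
tool_rot: [-0.09, 0.996, -0.001, 0.0]
force: [1.5, -5.4, -3.1]
finger_gap: 0.118
```

```bash
python3 - <<'E'
from fit import *
s=manip.sense(); print(s['t'],s['tcp_pos'],s['finger_gap'],s['force'],s['ft_torque'])
sc=snap('scene')
cv2.imwrite('pics/s8.png',cv2.resize(sc['img'][100:270,40:290],None,fx=3.2,fy=3.2,interpolation=cv2.INTER_CUBIC)[...,::-1])
E
```

```text
18.525 [ 0.5321 -0.3509  0.2473] 0.11817466014537072 [ 1.4552 -5.3703 -3.1436] [-0.9525 -0.2469 -0.0934]
```

View pics/s8.png

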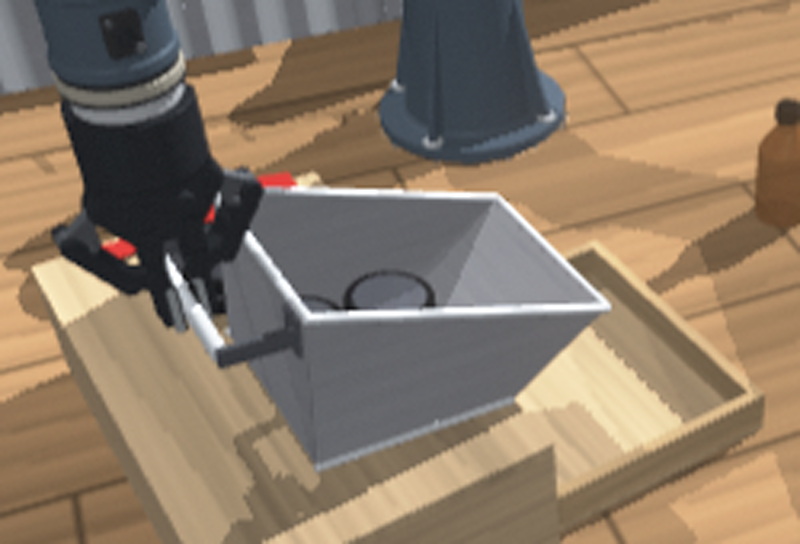

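Call:
{"api": "play_rows", "payload": {
  "steps": [
    [[0, 0.0036, -0.0052, 0, 0, 0], [0, 0.0038, -0.0051, 0, 0, 0], [0, 0.0039, -0.005, 0, 0, 0], [0, 0.004, -0.0049, 0, 0, 0], [0, 0.0042, -0.0047, 0, 0, 0], [0, 0.0043, -0.0046, 0, 0, 0], [0, 0.0044, -0.0045, 0, 0, 0], [0, 0.0045, -0.0044, 0, 0, 0], [0, 0.0047, -0.0042, 0, 0, 0], [0, 0.0048, -0.0041, 0, 0, 0]]
  ]
}}

```text
t: 19.82
tcp_pos: [0.5248, -0.3103, 0.2945]
tool_rot: [-0.09, 0.996, -0.002, 0.001]
force: [1.5, -5.9, -0.9]
finger_gap: 0.12
```

Call:
{"api": "play_rows", "payload": {
  "steps": [
    [[0, 0.0049, -0.004, 0, 0, 0], [0, 0.005, -0.0038, 0, 0, 0], [0, 0.0051, -0.0037, 0, 0, 0], [0, 0.0052, -0.0036, 0, 0, 0], [0, 0.0053, -0.0034, 0, 0, 0], [0, 0.0054, -0.0033, 0, 0, 0], [0, 0.0055, -0.0031, 0, 0, 0], [0, 0.0056, -0.003, 0, 0, 0], [0, 0, 0, 0, 0, 0]]
  ]
}}

```text
t: 20.95
tcp_pos: [0.5177, -0.2694, 0.3239]
tool_rot: [-0.09, 0.996, -0.003, 0.001]
force: [1.3, -7.7, 2.2]
finger_gap: 0.117
```

```bash
python3 - <<'E'
from fit import *
s=manip.sense(); print(s['t'],s['tcp_pos'],s['finger_gap'],s['force'],s['ft_torque'])
sc=snap('scene')
cv2.imwrite('pics/s9.png',cv2.resize(sc['img'][60:270,40:290],None,fx=3.2,fy=2.8,interpolation=cv2.INTER_CUBIC)[...,::-1])
E
```

```text
20.95 [ 0.5177 -0.2694  0.3239] 0.11730838612574719 [ 1.267  -7.6624  2.1822] [-1.2918 -0.2019 -0.0201]
```

View pics/s9.png

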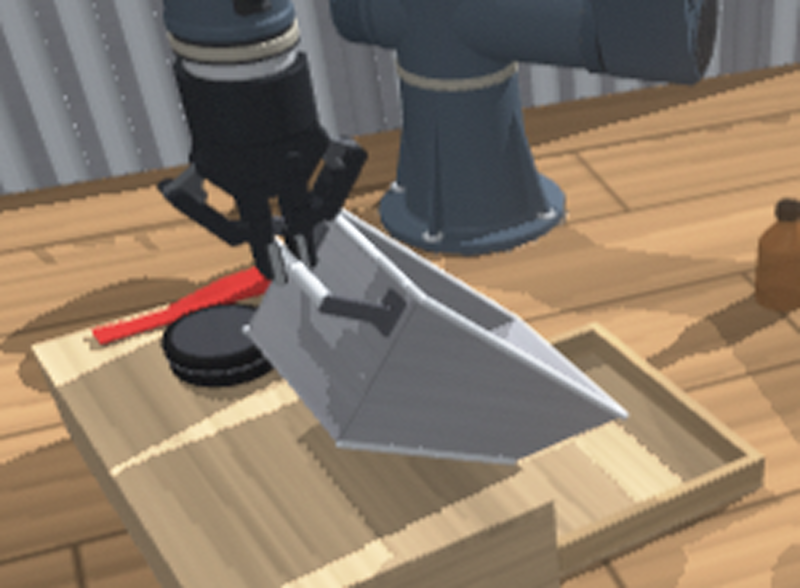

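Call:
{"api": "play_rows", "payload": {
  "steps": [
    [[0, 0.0053, -0.0031, 0, 0, 0], [0, 0.0054, -0.003, 0, 0, 0], [0, 0.0056, -0.0027, 0, 0, 0], [0, 0.0058, -0.0025, 0, 0, 0], [0, 0.0059, -0.0023, 0, 0, 0], [0, 0.006, -0.0021, 0, 0, 0], [0, 0.0061, -0.0019, 0, 0, 0], [0, 0.0061, -0.0018, 0, 0, 0], [0, 0, 0, 0, 0, 0]]
  ]
}}

```text
t: 22.12
tcp_pos: [0.5088, -0.2215, 0.3428]
tool_rot: [-0.091, 0.996, -0.0, 0.001]
force: [-0.0, -2.5, 8.1]
finger_gap: 0.119
```

```bash
python3 - <<'E'
from fit import *
s=manip.sense(); print(s['t'],s['tcp_pos'],s['finger_gap'],s['force'],s['ft_torque'])
sc=snap('scene')
cv2.imwrite('pics/s10.png',cv2.resize(sc['img'][60:270,40:290],None,fx=3.2,fy=2.8,interpolation=cv2.INTER_CUBIC)[...,::-1])
E
```

```text
22.125 [ 0.5088 -0.2215  0.3428] 0.11924681140551369 [-0.0009 -2.5262  8.0972] [-0.5703 -0.1067 -0.0575]
```

View pics/s10.png

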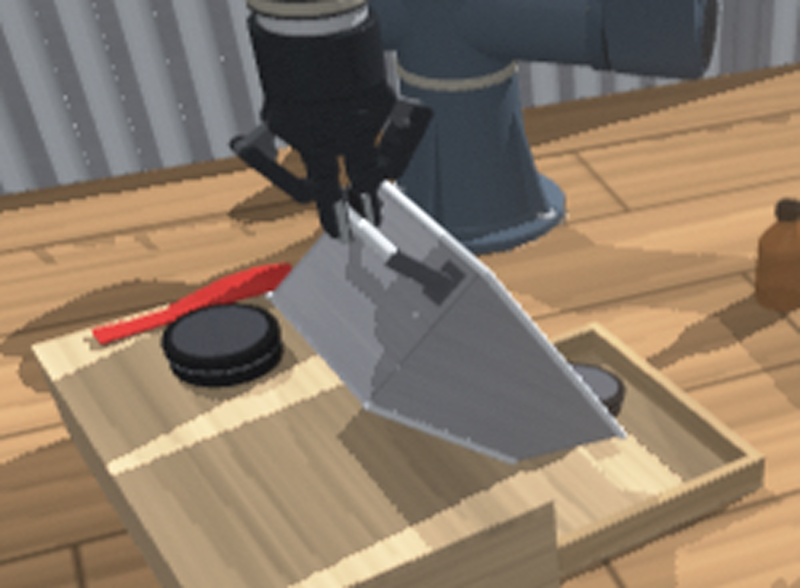

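Call:
{"api": "play_rows", "payload": {
  "steps": [
    [[0, 0.0059, -0.0021, 0, 0, 0], [0, 0.006, -0.0018, 0, 0, 0], [0, 0.006, -0.0016, 0, 0, 0], [0, 0.0061, -0.0014, 0, 0, 0], [0, 0.0062, -0.0011, 0, 0, 0], [0, 0, 0, 0, 0, 0], [0, 0, 0, 0, 0, 0], [0, 0, 0, 0, 0, 0]]
  ]
}}

```text
t: 23.18
tcp_pos: [0.5029, -0.1922, 0.3492]
tool_rot: [-0.09, 0.996, 0.0, -0.0]
force: [-0.2, 1.9, -14.7]
finger_gap: 0.117
```

```bash
python3 - <<'E'
from fit import *
s=manip.sense(); print(s['t'],s['tcp_pos'],s['finger_gap'],s['force'],s['ft_torque'])
sc=snap('scene');p=snap('top')
a=cv2.resize(sc['img'][60:270,40:290],None,fx=2,fy=2);b=cv2.resize(p['img'][120:330,230:430],None,fx=1.5,fy=2)
cv2.imwrite('pics/s11.png',np.hstack([a,b])[...,::-1])
E
```

```text
23.175 [ 0.5029 -0.1922  0.3492] 0.11722296929317413 [ -0.1568   1.8572 -14.7448] [-0.0351  0.1084  0.0571]
```

View pics/s11.png

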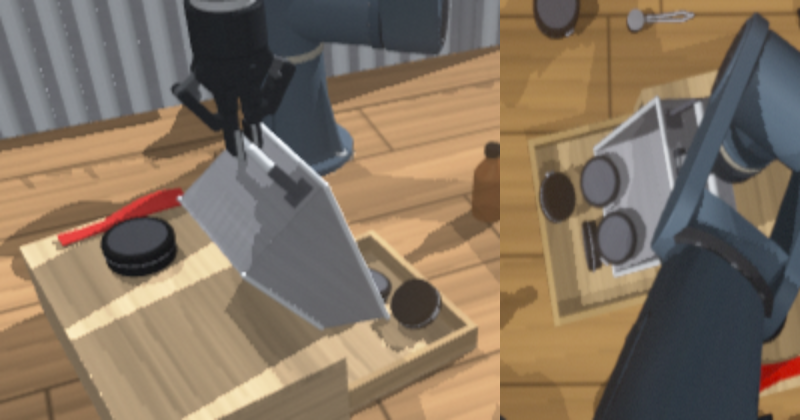

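Call:
{"api": "play_rows", "payload": {
  "steps": [
    [[0, 0.0015, 0.001, 0, 0, 0], [0, 0.004, -0.0002, 0, 0, 0], [0, 0.0045, -0.0002, 0, 0, 0], [0, 0.0045, -0.0001, 0, 0, 0], [0, 0, 0, 0, 0, 0], [0, 0, 0, 0, 0, 0]]
  ]
}}

```text
t: 24.02
tcp_pos: [0.5005, -0.1779, 0.3489]
tool_rot: [-0.09, 0.996, -0.0, -0.0]
force: [0.3, 0.4, -13.4]
finger_gap: 0.117
```

```bash
python3 - <<'E'
from fit import *
s=manip.sense(); print(s['t'],s['tcp_pos'],s['finger_gap'],s['force'],s['ft_torque'])
sc=snap('scene');p=snap('top')
a=cv2.resize(sc['img'][60:270,40:290],None,fx=2,fy=2);b=cv2.resize(p['img'][120:330,230:430],None,fx=1.5,fy=2)
cv2.imwrite('pics/s12.png',np.hstack([a,b])[...,::-1])
E
```

```text
24.025 [ 0.5005 -0.1779  0.3489] 0.11653482347355877 [  0.2869   0.4401 -13.3791] [-0.259   0.0042  0.0105]
```

View pics/s12.png

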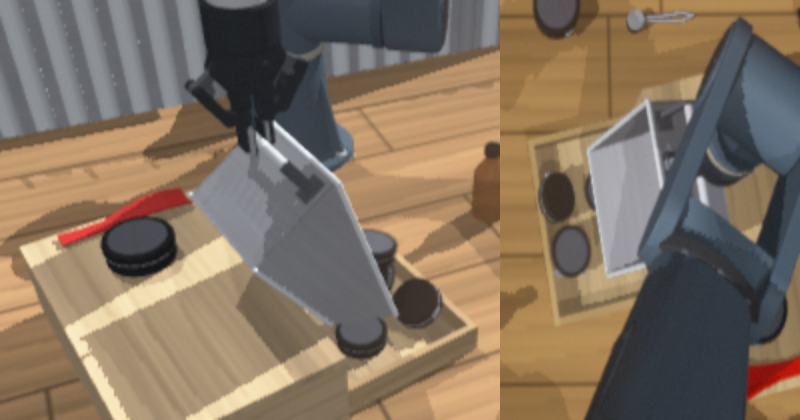

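```bash
python3 - <<'E'
import numpy as np
def bar(th,d=.005):
    th=np.radians(th); B=np.array([-.2,.105])
    rot=lambda v,t:np.array([np.cos(t)*v[0]+np.sin(t)*v[1],-np.sin(t)*v[0]+np.cos(t)*v[1]])
    a=np.radians(37)
    if th<=a: return rot(B,th)
    P=d*np.array([np.cos(a),np.sin(a)])
    return np.array([d,0])+rot(B-P,th)
ths=[59.4]+list(np.arange(58,4,-1.5))+[3.4,2.8,2.2,1.6,1.1,.7,.3,0]
q=[bar(t) for t in ths]
for i in range(len(ths)-1): print(i+1,round(ths[i+1],1),np.round((q[i+1]-q[i])*1000,1),np.round(q[i+1]-bar(0),4))
E
```

```text
1 58.0 [-5.6 -0.5] [0.1834 0.122 ]
2 56.5 [-5.9 -0.6] [0.1775 0.1214]
3 55.0 [-5.9 -0.8] [0.1715 0.1206]
4 53.5 [-5.9 -1. ] [0.1656 0.1196]
5 52.0 [-5.9 -1.1] [0.1598 0.1185]
6 50.5 [-5.8 -1.3] [0.1539 0.1173]
7 49.0 [-5.8 -1.4] [0.1481 0.1159]
8 47.5 [-5.8 -1.6] [0.1424 0.1143]
9 46.0 [-5.7 -1.7] [0.1367 0.1126]
10 44.5 [-5.7 -1.9] [0.131  0.1107]
11 43.0 [-5.6 -2. ] [0.1254 0.1087]
12 41.5 [-5.6 -2.2] [0.1198 0.1066]
13 40.0 [-5.5 -2.3] [0.1143 0.1043]
14 38.5 [-5.4 -2.4] [0.1088 0.1018]
15 37.0 [-5.4 -2.6] [0.1035 0.0992]
16 35.5 [-5.3 -2.6] [0.0982 0.0966]
17 34.0 [-5.2 -2.7] [0.0929 0.0939]
18 32.5 [-5.2 -2.9] [0.0877 0.091 ]
19 31.0 [-5.1 -3. ] [0.0826 0.088 ]
20 29.5 [-5.  -3.1] [0.0776 0.0849]
21 28.0 [-4.9 -3.3] [0.0727 0.0816]
22 26.5 [-4.8 -3.4] [0.0679 0.0782]
23 25.0 [-4.8 -3.5] [0.0631 0.0747]
24 23.5 [-4.7 -3.6] [0.0585 0.071 ]
25 22.0 [-4.6 -3.8] [0.0539 0.0673]
26 20.5 [-4.5 -3.9] [0.0494 0.0634]
27 19.0 [-4.4 -4. ] [0.0451 0.0594]
28 17.5 [-4.3 -4.1] [0.0408 0.0553]
29 16.0 [-4.1 -4.2] [0.0367 0.0511]
30 14.5 [-4.  -4.3] [0.0327 0.0467]
31 13.0 [-3.9 -4.4] [0.0287 0.0423]
32 11.5 [-3.8 -4.5] [0.0249 0.0378]
33 10.0 [-3.7 -4.6] [0.0213 0.0331]
34 8.5 [-3.6 -4.7] [0.0177 0.0284]
35 7.0 [-3.4 -4.8] [0.0143 0.0236]
36 5.5 [-3.3 -4.9] [0.011  0.0187]
37 3.4 [-4.4 -7. ] [0.0066 0.0117]
38 2.8 [-1.2 -2. ] [0.0054 0.0096]
39 2.2 [-1.2 -2. ] [0.0042 0.0076]
40 1.6 [-1.2 -2.1] [0.003  0.0055]
41 1.1 [-1.  -1.7] [0.0021 0.0038]
42 0.7 [-0.8 -1.4] [0.0013 0.0024]
43 0.3 [-0.7 -1.4] [0.0006 0.001 ]
44 0 [-0.6 -1. ] [0. 0.]
```

Call:
{"api": "play_rows", "payload": {
  "steps": [
    [[0, -0.0005, 0.0005, 0, 0, 0], [0, -0.0005, 0.0005, 0, 0, 0], [0, 0, 0, 0, 0, 0]]
  ]
}}

```text
t: 24.5
tcp_pos: [0.5006, -0.1791, 0.3479]
tool_rot: [-0.09, 0.996, 0.0, -0.0]
force: [0.6, -0.1, -13.4]
finger_gap: 0.117
```

Call:
{"api": "play_rows", "payload": {
  "steps": [
    [[0, -0.0003, 0.0008, 0, 0, 0], [0, -0.0002, 0.0008, 0, 0, 0], [0, 0, 0, 0, 0, 0]]
  ]
}}

```text
t: 24.88
tcp_pos: [0.5007, -0.1794, 0.3463]
tool_rot: [-0.09, 0.996, 0.0, -0.0]
force: [1.0, -0.4, -13.9]
finger_gap: 0.117
```

```bash
python3 - <<'E'
from fit import *
s=manip.sense(); print(s['t'],s['tcp_pos'],s['finger_gap'],s['force'],s['ft_torque'])
sc=snap('scene');w=snap('wrist','w13')
cv2.imwrite('pics/s13.png',cv2.resize(sc['img'][110:260,100:290],None,fx=4,fy=4,interpolation=cv2.INTER_CUBIC)[...,::-1])
E
```

```text
24.875 [ 0.5007 -0.1794  0.3463] 0.11746746133803299 [  1.0459  -0.3829 -13.8755] [-0.1533 -0.0158  0.0165]
```

View pics/s13.png

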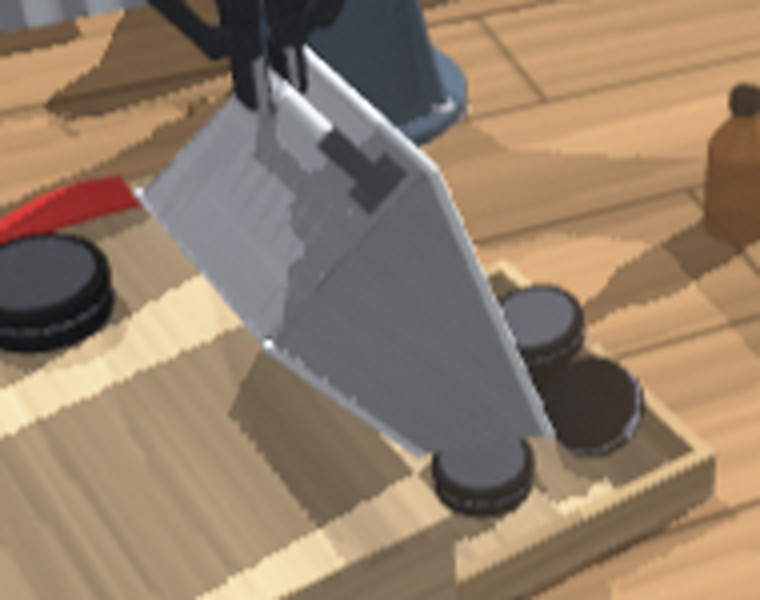

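View pics/w13.png

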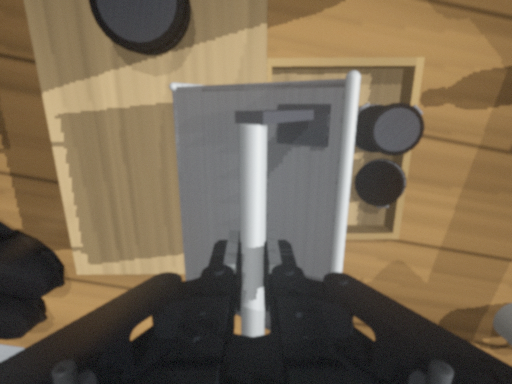

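```bash
python3 - <<'E'
from fit import *
sc=snap('scene')
S=lambda u,v:(u/4+100-.37,v/4+110-.37)
th=np.radians(9.9);ex=np.array([np.cos(th),np.sin(th),0]);ey=np.array([-ex[1],ex[0],0]);ez=np.array([0,0,1.])
E0=np.array([.5128,-.2418,.115])+.075*ey+.002*ey
obs=[(S(268,347),(.085,-.075,0)),(S(422,457),(.085,.075,0)),(S(552,435),(.085,.155,.06)),(S(437,172),(.085,-.075,.13)),(S(140,192),(-.085,-.075,0))]
def f(v):
    t=v[0];r=[]
    for uv,l in obs:
        a,b=l[1]-.075,l[2]; y=np.cos(t)*a+np.sin(t)*b+v[1]; z=-np.sin(t)*a+np.cos(t)*b+v[2]
        r+=list(proj(sc,E0+(l[0]+v[3])*ex+y*ey+z*ez)-uv)
    return np.array(r)
o=least_squares(f,[1,0,0,0],loss='soft_l1');print(np.degrees(o.x[0]),o.x[1:]);print(o.fun.reshape(-1,2).T)
t,y,z,_=o.x
print('bar',E0+ (np.cos(t)*-.2+np.sin(t)*.105+y)*ey+(.2*np.sin(t)+np.cos(t)*.105+z)*ez, manip.sense()['tcp_pos'])
E
```

```text
55.785673277155574 [0.0129 0.0006 0.0029]
[[-0.0893 -0.4593  0.2023  0.0796  0.2464]
 [ 0.1381 -0.2209  0.2029 -0.5645  0.4689]]
bar [ 0.5018 -0.1785  0.34  ] [ 0.5007 -0.1794  0.3464]
```

Call:
{"api": "play_rows", "payload": {
  "steps": [
    [[0, 0, -0.0005, 0, 0, 0], [0, -0.002, -0.0005, 0, 0, 0], [0, -0.003, 0, 0, 0, 0], [0, -0.003, 0, 0, 0, 0], [0, -0.003, 0, 0, 0, 0], [0, -0.002, 0, 0, 0, 0], [0, 0, 0, 0, 0, 0]]
  ]
}}

```text
t: 25.9
tcp_pos: [0.5031, -0.1923, 0.3473]
tool_rot: [-0.09, 0.996, 0.0, -0.0]
force: [0.3, 0.3, -13.4]
finger_gap: 0.118
```

```bash
python3 - <<'E'
from fit import *
s=manip.sense(); print(s['t'],s['tcp_pos'],s['finger_gap'],s['force'],s['ft_torque'])
sc=snap('scene')
cv2.imwrite('pics/s14.png',cv2.resize(sc['img'][110:260,100:290],None,fx=4,fy=4,interpolation=cv2.INTER_CUBIC)[...,::-1])
E
```

```text
25.9 [ 0.5031 -0.1923  0.3473] 0.11822995205418699 [  0.2755   0.2772 -13.3524] [-0.0311  0.0199  0.0086]
```

View pics/s14.png

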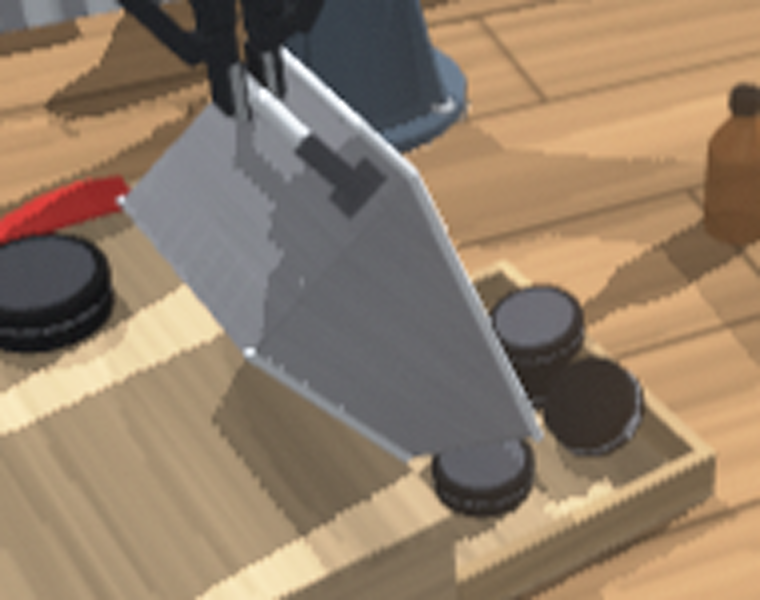

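```bash
cat > tubfit.py <<'E'
from fit import *
th=np.radians(9.9);ex=np.array([np.cos(th),np.sin(th),0]);ey=np.array([-ex[1],ex[0],0]);ez=np.array([0,0,1.])
E0=np.array([.5128,-.2418,.115])+.077*ey
L=[(.085,-.075,0),(.085,.075,0),(.085,.155,.06),(.085,-.075,.13),(-.085,-.075,0)]
def tubfit(sc,pts):
    obs=[(q,l) for q,l in zip(pts,L) if q is not None]
    def f(v):
        t=v[0];r=[]
        for uv,l in obs:
            a,b=l[1]-.075,l[2]; y=np.cos(t)*a+np.sin(t)*b+v[1]; z=-np.sin(t)*a+np.cos(t)*b+v[2]
            r+=list(proj(sc,E0+(l[0]+v[3])*ex+y*ey+z*ez)-uv)
        return np.array(r)
    o=least_squares(f,[1,0,0,0],loss='soft_l1');t,y,z,_=o.x
    print('tilt',np.degrees(t),'edge fwd,up,lat',o.x[1:]);print(o.fun.reshape(-1,2).T)
    print('bar',E0+(np.cos(t)*-.2+np.sin(t)*.105+y)*ey+(.2*np.sin(t)+np.cos(t)*.105+z)*ez, manip.sense()['tcp_pos'])
E
python3 - <<'E'
from tubfit import *
sc=snap('scene')
S=lambda u,v:(u/4+100-.37,v/4+110-.37)
tubfit(sc,[S(249,353),S(411,461),S(541,437),S(417,177),S(122,200)])
E
```

```text
tilt 54.765268428227486 edge fwd,up,lat [0.0044 0.0014 0.0026]
[[-0.0065 -0.9015  0.26    0.0246  0.4467]
 [ 0.6189 -0.1755  0.0944 -0.6052  0.0742]]
bar [ 0.5039 -0.1908  0.3404] [ 0.5031 -0.1922  0.3474]
```

Call:
{"api": "play_rows", "payload": {
  "steps": [
    [[0, -0.002, 0, 0, 0, 0], [0, -0.002, 0, 0, 0, 0], [0, -0.001, 0.0008, 0, 0, 0], [0, 0, 0.0008, 0, 0, 0], [0, 0, 0.0008, 0, 0, 0], [0, 0, 0, 0, 0, 0]]
  ]
}}

```text
t: 26.75
tcp_pos: [0.504, -0.197, 0.3449]
tool_rot: [-0.09, 0.996, 0.0, -0.0]
force: [-0.3, 1.3, -12.1]
finger_gap: 0.118
```

Call:
{"api": "play_rows", "payload": {
  "steps": [
    [[0, 0, 0.0008, 0, 0, 0], [0, 0, 0.0008, 0, 0, 0], [0, 0, 0, 0, 0, 0]]
  ]
}}

```text
t: 27.12
tcp_pos: [0.5039, -0.1971, 0.3433]
tool_rot: [-0.09, 0.996, 0.0, -0.0]
force: [-0.8, 1.8, -12.1]
finger_gap: 0.119
```

```bash
python3 - <<'E'
from fit import *
s=manip.sense(); print(s['t'],s['tcp_pos'],s['finger_gap'],s['force'],s['ft_torque'])
sc=snap('scene')
cv2.imwrite('pics/s15.png',cv2.resize(sc['img'][110:260,100:290],None,fx=4,fy=4,interpolation=cv2.INTER_CUBIC)[...,::-1])
E
```

```text
27.125 [ 0.5039 -0.1971  0.3433] 0.11861884989710637 [ -0.8499   1.8205 -12.1187] [ 0.3671  0.034  -0.0019]
```

View pics/s15.png

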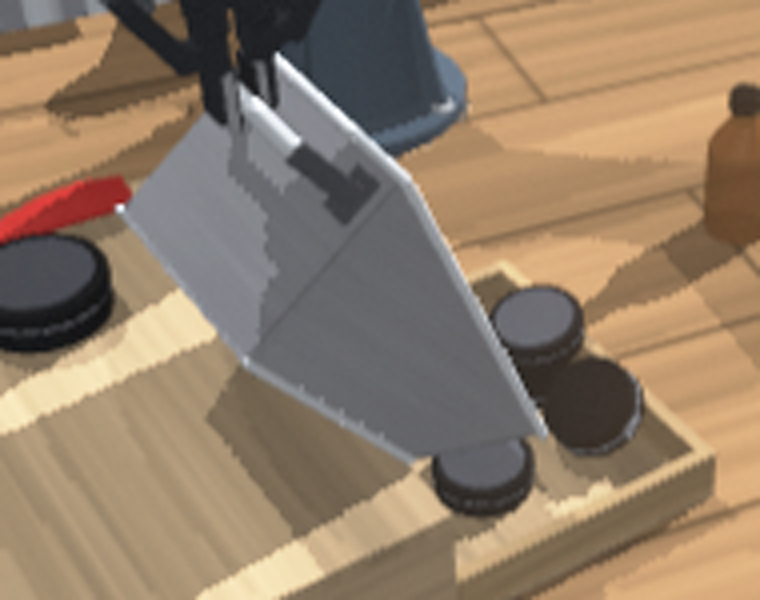

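```bash
python3 - <<'E'
from tubfit import *
sc=snap('scene','s15f')
S=lambda u,v:(u/4+100-.37,v/4+110-.37)
tubfit(sc,[S(246,361),S(416,463),S(547,435),S(409,182),S(121,207)])
tubfit(sc,[S(246,361),None,S(547,435),S(409,182),S(121,207)])
p=snap('top')
cv2.imwrite('pics/t15.png',cv2.resize(p['img'][130:300,240:420],None,fx=4,fy=3.5,interpolation=cv2.INTER_CUBIC)[...,::-1])
E
```

```text
tilt 52.78405109246617 edge fwd,up,lat [0.0054 0.002  0.0058]
[[ 0.1631 -1.1295  0.1047  0.3199  0.121 ]
 [ 0.8803 -0.2412 -0.1162 -0.7278  0.2704]]
bar [ 0.5051 -0.1974  0.3398] [ 0.504  -0.1971  0.3433]
tilt 53.00291688705931 edge fwd,up,lat [ 0.0058 -0.0001  0.0029]
[[ 0.0396 -0.4143  0.1798  0.1143]
 [ 0.6136 -0.1019 -0.7106  0.1619]]
bar [ 0.5048 -0.1962  0.3379] [ 0.504  -0.1971  0.3433]
```

View pics/t15.png

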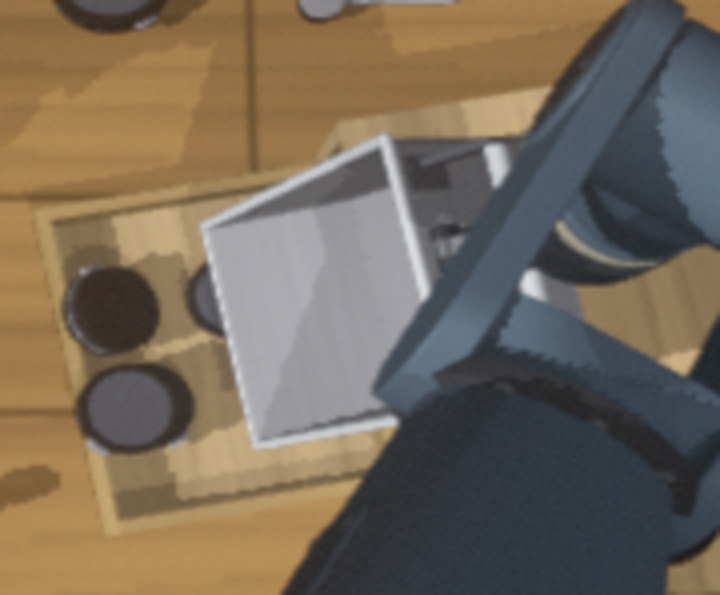

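Call:
{"api": "play_rows", "payload": {
  "steps": [
    [[0, 0, 0, 0, 0, 0], [0, -0.001, 0, 0, 0, 0], [0, -0.001, 0, 0, 0, 0], [0, 0, 0, 0, 0, 0]]
  ],
  "fingers": 0,
  "squeeze": 25
}}

```text
t: 27.78
tcp_pos: [0.5042, -0.1991, 0.3432]
tool_rot: [-0.09, 0.996, 0.0, -0.0]
force: [0.2, 2.6, -12.0]
finger_gap: 0.118
```

Call:
{"api": "play_rows", "payload": {
  "steps": [
    [[0, -0.0048, 0.0006, 0, 0, 0], [0, -0.0048, 0.0006, 0, 0, 0], [0, -0.0048, 0.0006, 0, 0, 0], [0, -0.0048, 0.0006, 0, 0, 0], [0, 0, 0, 0, 0, 0]]
  ]
}}

```text
t: 28.4
tcp_pos: [0.5079, -0.2186, 0.3409]
tool_rot: [-0.09, 0.996, -0.0, -0.0]
force: [-0.3, 1.9, -12.3]
finger_gap: 0.111
```

```bash
python3 - <<'E'
from fit import *
s=manip.sense(); print(s['t'],s['tcp_pos'],s['finger_gap'],s['force'],s['ft_torque'])
sc=snap('scene')
cv2.imwrite('pics/s16.png',cv2.resize(sc['img'][110:260,100:290],None,fx=4,fy=4,interpolation=cv2.INTER_CUBIC)[...,::-1])
E
```

```text
28.4 [ 0.5079 -0.2186  0.3409] 0.11123437509260592 [ -0.3049   1.8597 -12.3335] [0.4484 0.0816 0.0439]
```

View pics/s16.png

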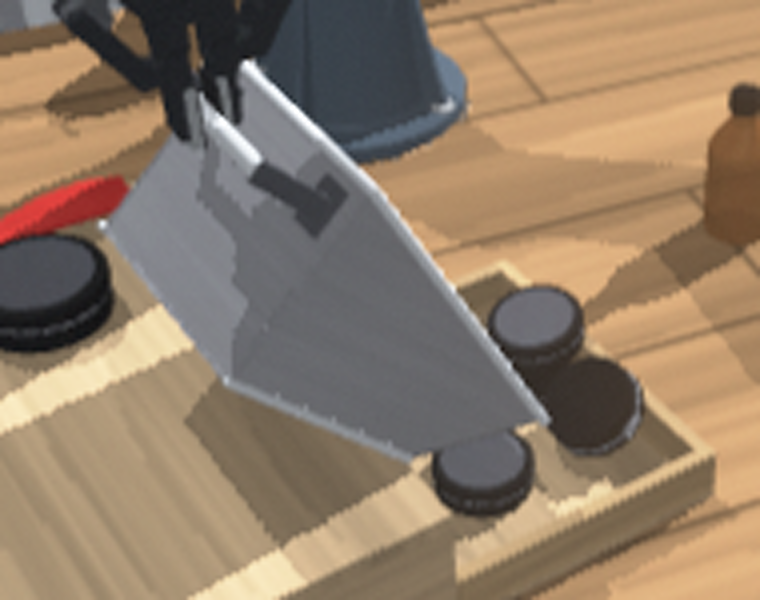

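```bash
python3 - <<'E'
from tubfit import *
sc=snap('scene')
S=lambda u,v:(u/4+100-.37,v/4+110-.37)
tubfit(sc,[S(226,380),S(413,462),S(549,422),S(383,194),S(105,227)])
w=snap('wrist','w16')
cv2.imwrite('pics/s16b.png',cv2.resize(sc['img'][105:175,120:210],None,fx=8,fy=8,interpolation=cv2.INTER_CUBIC)[...,::-1])
E
```

```text
tilt 47.700700994577836 edge fwd,up,lat [0.0051 0.0016 0.0052]
[[ 0.982  -0.5794  0.0572 -0.8522  0.4298]
 [ 1.0142  0.0518  0.3553 -1.1497 -0.3205]]
bar [ 0.5085 -0.217   0.3352] [ 0.5078 -0.2182  0.3411]
```

View pics/s16b.png

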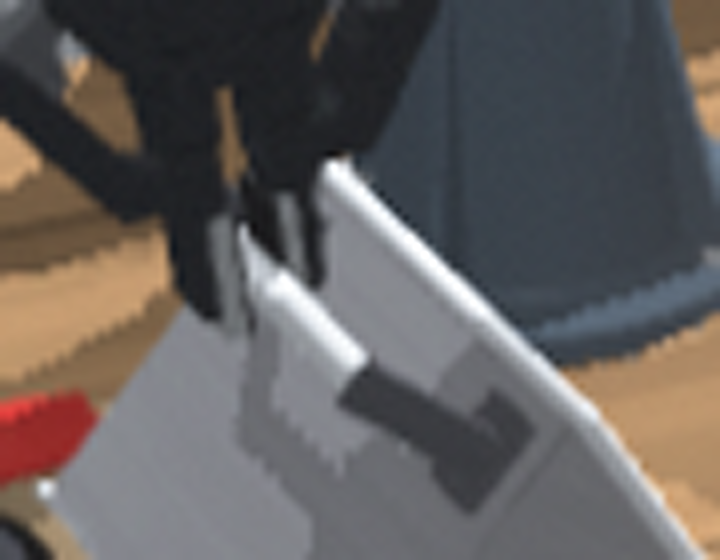

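View pics/w16.png

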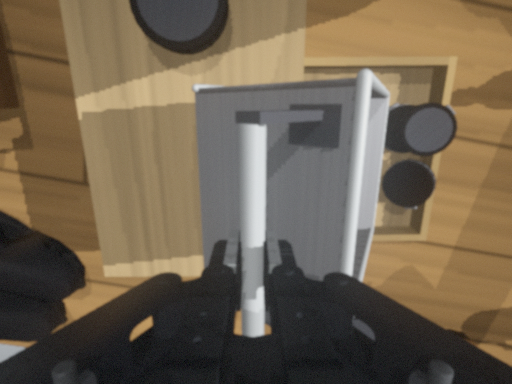

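Call:
{"api": "play_rows", "payload": {
  "steps": [
    [[0, -0.0057, 0.0016, 0, 0, 0], [0, -0.0056, 0.0017, 0, 0, 0], [0, -0.0056, 0.0019, 0, 0, 0], [0, -0.0055, 0.002, 0, 0, 0], [0, -0.0055, 0.002, 0, 0, 0], [0, -0.0054, 0.0021, 0, 0, 0], [0, -0.0054, 0.0021, 0, 0, 0], [0, -0.0053, 0.0022, 0, 0, 0], [0, 0, 0, 0, 0, 0]]
  ],
  "fingers": 0,
  "squeeze": 35
}}

```text
t: 29.68
tcp_pos: [0.5158, -0.2616, 0.3251]
tool_rot: [-0.09, 0.996, 0.0, -0.0]
force: [-0.0, 2.1, -9.3]
finger_gap: 0.116
```

```bash
python3 - <<'E'
from fit import *
s=manip.sense(); print(s['t'],s['tcp_pos'],s['finger_gap'],s['force'],s['ft_torque'])
sc=snap('scene')
cv2.imwrite('pics/s17.png',cv2.resize(sc['img'][110:260,100:290],None,fx=4,fy=4,interpolation=cv2.INTER_CUBIC)[...,::-1])
E
```

```text
29.675 [ 0.5158 -0.2616  0.3251] 0.11644941726897502 [-0.0244  2.13   -9.3348] [ 0.6543  0.0053 -0.0052]
```

View pics/s17.png

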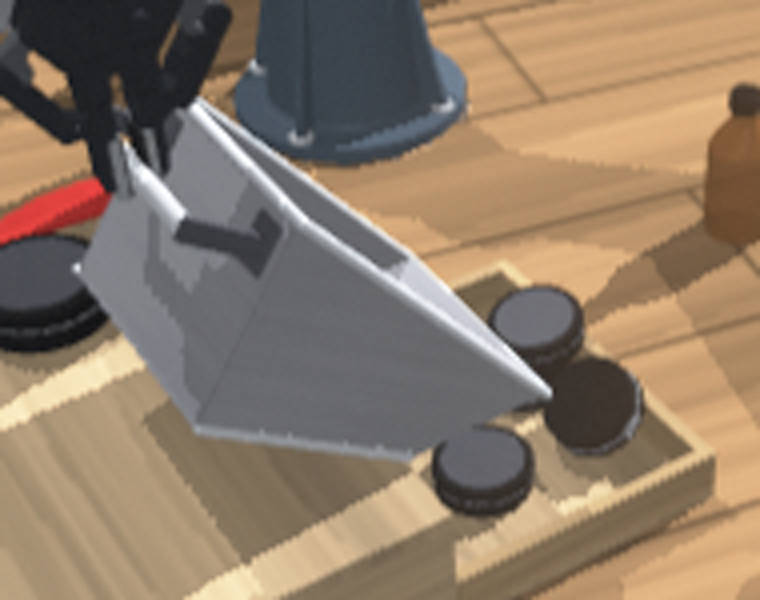

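Call:
{"api": "play_rows", "payload": {
  "steps": [
    [[0, -0.0053, 0.0026, 0, 0, 0], [0, -0.0052, 0.0027, 0, 0, 0], [0, -0.0052, 0.0029, 0, 0, 0], [0, -0.0051, 0.003, 0, 0, 0], [0, -0.005, 0.0031, 0, 0, 0], [0, -0.0049, 0.0033, 0, 0, 0], [0, -0.0048, 0.0034, 0, 0, 0], [0, -0.0048, 0.0035, 0, 0, 0], [0, -0.0047, 0.0036, 0, 0, 0], [0, -0.0046, 0.0038, 0, 0, 0]]
  ]
}}

```text
t: 30.98
tcp_pos: [0.5246, -0.3103, 0.2933]
tool_rot: [-0.09, 0.996, 0.0, -0.0]
force: [-0.3, 1.8, -7.8]
finger_gap: 0.114
```

Call:
{"api": "play_rows", "payload": {
  "steps": [
    [[0, -0.0045, 0.0039, 0, 0, 0], [0, -0.0044, 0.004, 0, 0, 0], [0, -0.0043, 0.0041, 0, 0, 0], [0, -0.0041, 0.0042, 0, 0, 0], [0, -0.004, 0.0043, 0, 0, 0], [0, -0.0039, 0.0044, 0, 0, 0], [0, -0.0038, 0.0045, 0, 0, 0], [0, -0.0037, 0.0046, 0, 0, 0], [0, 0, 0, 0, 0, 0]]
  ]
}}

```text
t: 32.1
tcp_pos: [0.5306, -0.3429, 0.2592]
tool_rot: [-0.09, 0.996, -0.0, 0.0]
force: [-0.4, 3.6, -7.3]
finger_gap: 0.118
```

```bash
python3 - <<'E'
from fit import *
s=manip.sense(); print(s['t'],s['tcp_pos'],s['finger_gap'],s['force'],s['ft_torque'])
d=s['tcp_pos']-np.array([.5346,-.3637,.2263]); print('f,z,lat',d[0]*-.1797+d[1]*.9837,d[2],d[0]*.9837+d[1]*.1797)
sc=snap('scene')
cv2.imwrite('pics/s18.png',cv2.resize(sc['img'][110:260,100:290],None,fx=4,fy=4,interpolation=cv2.INTER_CUBIC)[...,::-1])
E
```

```text
32.1 [ 0.5306 -0.3429  0.2592] 0.11808658282146418 [-0.4119  3.611  -7.3339] [ 0.5569  0.1252 -0.0359]
f,z,lat 0.02116741057023904 0.03286256587537845 -0.00016731137804830085
```

View pics/s18.png

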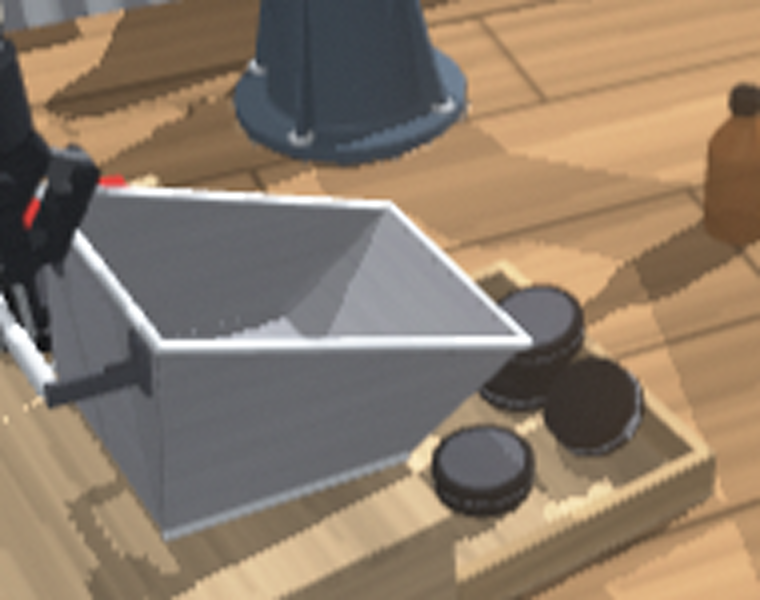

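Call:
{"api": "play_rows", "payload": {
  "steps": [
    [[0, -0.0035, 0.0046, 0, 0, 0], [0, -0.0034, 0.0047, 0, 0, 0], [0, -0.0033, 0.0048, 0, 0, 0], [0, -0.0025, 0.0036, 0, 0, 0], [0, -0.002, 0.0031, 0, 0, 0], [0, -0.0018, 0.0029, 0, 0, 0], [0, -0.0015, 0.0026, 0, 0, 0], [0, -0.0012, 0.0021, 0, 0, 0], [0, -0.0008, 0.0016, 0, 0, 0], [0, -0.0005, 0.001, 0, 0, 0]]
  ]
}}

```text
t: 33.4
tcp_pos: [0.5349, -0.3634, 0.2327]
tool_rot: [-0.091, 0.996, -0.002, 0.001]
force: [-5.1, 4.3, 10.9]
finger_gap: 0.117
```

Call:
{"api": "play_rows", "payload": {
  "steps": [
    [[0, -0.0003, 0.0009, 0, 0, 0], [0, -0.0002, 0.0006, 0, 0, 0], [0, 0, 0, 0, 0, 0]]
  ]
}}

```text
t: 33.78
tcp_pos: [0.5352, -0.3647, 0.2318]
tool_rot: [-0.091, 0.996, -0.003, 0.002]
force: [-2.5, 4.4, 10.5]
finger_gap: 0.12
```

```bash
python3 - <<'E'
from fit import *
s=manip.sense(); print(s['t'],s['tcp_pos'],s['finger_gap'],s['force'],s['ft_torque'])
d=s['tcp_pos']-np.array([.5346,-.3637,.2263]); print('f,z,lat',d[0]*-.1797+d[1]*.9837,d[2],d[0]*.9837+d[1]*.1797)
sc=snap('scene');p=snap('top')
old=cv2.imread('pics/scene0.png')
a=cv2.resize(sc['img'][140:240,60:240],None,fx=4.4,fy=3)[...,::-1];b=cv2.resize(old[140:240,60:240],None,fx=4.4,fy=3)
cv2.imwrite('pics/s19.png',np.vstack([a,b]))
cv2.imwrite('pics/t19.png',cv2.resize(p['img'][120:300,220:460],None,fx=3.3,fy=3.3,interpolation=cv2.INTER_CUBIC)[...,::-1])
E
```

```text
33.775 [ 0.5352 -0.3647  0.2318] 0.11953834443390464 [-2.4703  4.3834 10.4838] [ 0.691   0.6525 -0.0262]
f,z,lat -0.0011379886408571713 0.005462007037455613 0.00040308131303737446
```

View pics/s19.png

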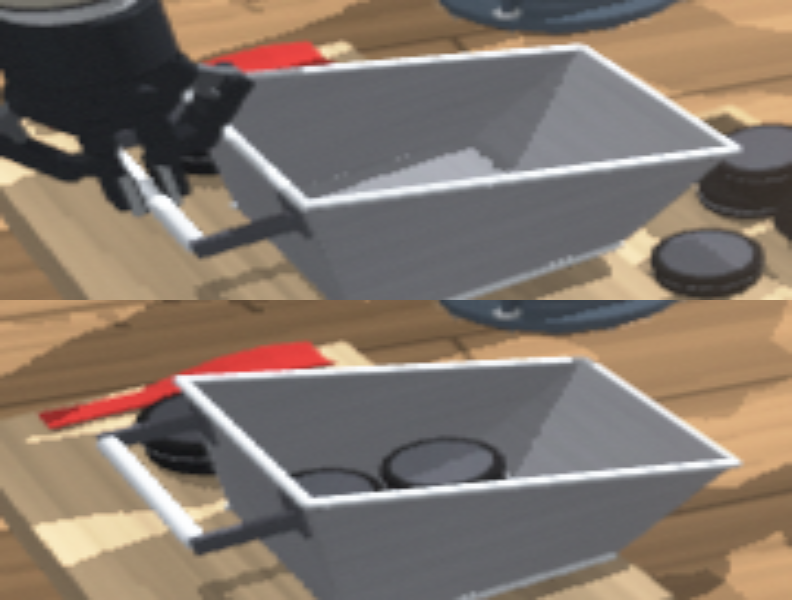

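View pics/t19.png

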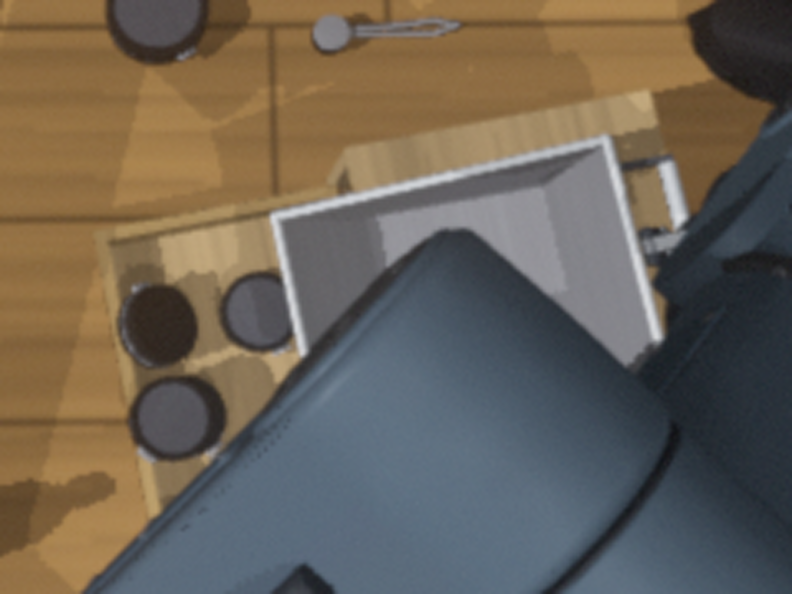

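Call:
{"api": "play_rows", "payload": {
  "steps": [
    [[0, 0.0003, -0.001, 0, 0, 0], [0, 0.0002, -0.001, 0, 0, 0], [0, 0, 0, 0, 0, 0]]
  ]
}}

```text
t: 34.25
tcp_pos: [0.5349, -0.3633, 0.2326]
tool_rot: [-0.091, 0.996, -0.002, 0.001]
force: [-3.4, 5.7, 6.4]
finger_gap: 0.116
```

Call:
{"api": "play_rows", "payload": {
  "steps": [
    [[0, 0.0003, -0.001, 0, 0, 0], [0, 0.0003, -0.001, 0, 0, 0], [0, 0, 0, 0, 0, 0]]
  ]
}}

```text
t: 34.62
tcp_pos: [0.5348, -0.3619, 0.2337]
tool_rot: [-0.091, 0.996, -0.001, 0.001]
force: [-2.1, 6.4, 4.4]
finger_gap: 0.119
```

```bash
python3 - <<'E'
from fit import *
s=manip.sense(); print(s['t'],s['tcp_pos'],s['finger_gap'],s['force'],s['ft_torque'])
sc=snap('scene')
old=cv2.imread('pics/scene0.png')
a=cv2.resize(sc['img'][140:270,60:240],None,fx=4,fy=2.3)[...,::-1];b=cv2.resize(old[140:270,60:240],None,fx=4,fy=2.3)
cv2.imwrite('pics/s20.png',np.vstack([a,b]))
E
```

```text
34.625 [ 0.5348 -0.3619  0.2337] 0.11888022858594754 [-2.0881  6.367   4.3837] [ 0.8706  0.3616 -0.0224]
```

View pics/s20.png

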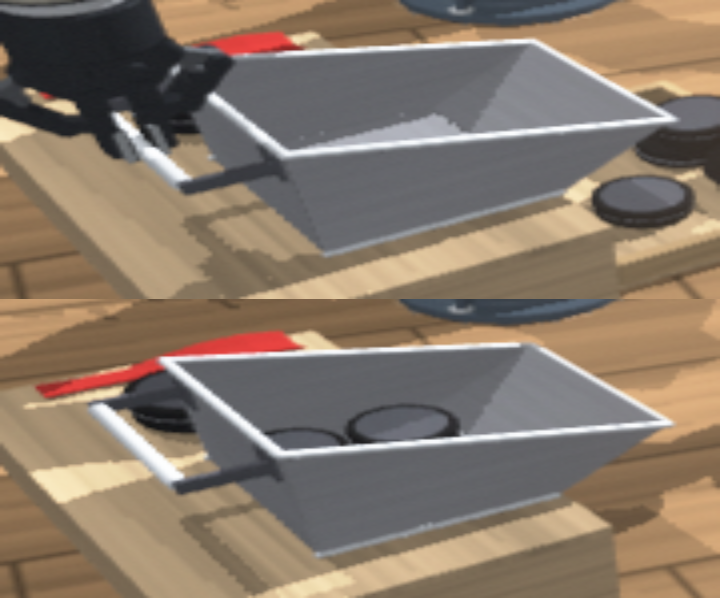

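```bash
python3 - <<'E'
from tubfit import *
sc=snap('scene')
cv2.imwrite('pics/s21.png',cv2.resize(sc['img'][140:240,60:240],None,fx=4.4,fy=5,interpolation=cv2.INTER_CUBIC)[...,::-1])
w=snap('wrist','w21')
S=lambda u,v:(u/4+60-.37,v/2.3+140-.3)
print('now');tubfit(sc,[S(328,254),S(567,193),S(675,119),S(289,155),None])
print('old');tubfit(sc,[S(321,256),S(559,195),S(671,123),S(281,156),None])
E
```

```text
now
tilt -1.0886465650792112 edge fwd,up,lat [ 0.0052  0.0029 -0.0004]
[[ 0.6137 -0.2588  0.2045 -0.4817]
 [ 0.0381 -0.2225  0.4641 -0.214 ]]
bar [ 0.5334 -0.3598  0.2191] [ 0.5348 -0.3619  0.2337]
old
tilt -0.4284571838223819 edge fwd,up,lat [-0.0002  0.0029  0.001 ]
[[ 0.2357  0.0721 -0.1182 -0.1724]
 [ 0.0474  0.131   0.0391 -0.1901]]
bar [ 0.5341 -0.3639  0.2214] [ 0.5348 -0.3619  0.2337]
```

View pics/s21.png

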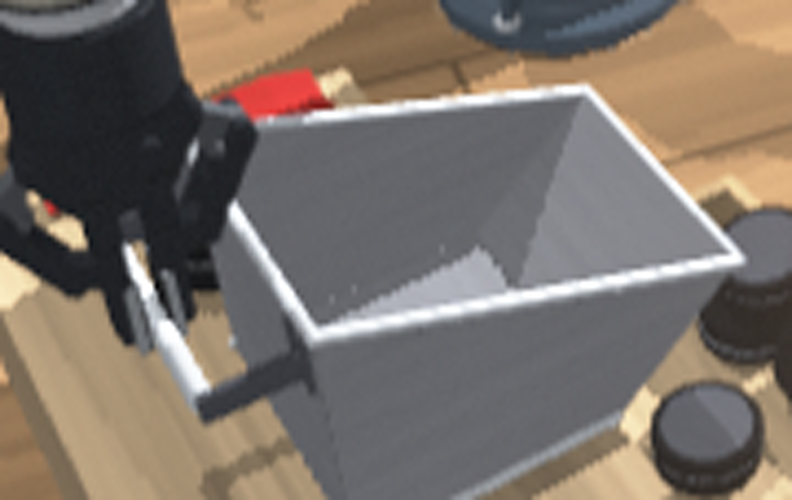

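View pics/w21.png

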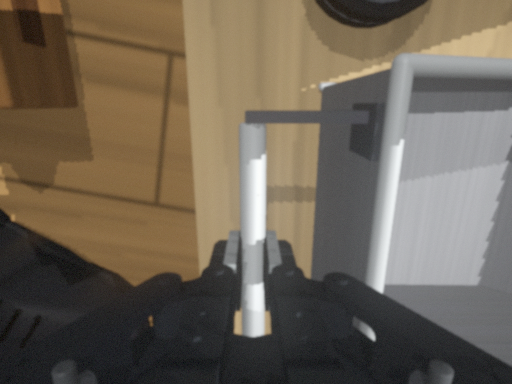

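Call:
{"api": "play_rows", "payload": {
  "steps": [
    [[0, 0, -0.001, 0, 0, 0], [0, 0, -0.001, 0, 0, 0], [0, 0, 0, 0, 0, 0]]
  ]
}}

```text
t: 35.15
tcp_pos: [0.5349, -0.3623, 0.2346]
tool_rot: [-0.091, 0.996, -0.001, 0.001]
force: [-1.2, 5.7, 2.5]
finger_gap: 0.115
```

Call:
{"api": "play_rows", "payload": {
  "steps": [
    [[0, -0.001, 0, 0, 0, 0], [0, -0.001, 0, 0, 0, 0], [0, -0.001, 0, 0, 0, 0], [0, -0.001, 0, 0, 0, 0], [0, 0, 0, 0, 0, 0]]
  ]
}}

```text
t: 35.78
tcp_pos: [0.5353, -0.3656, 0.2342]
tool_rot: [-0.09, 0.996, -0.0, 0.001]
force: [-0.1, 5.5, 2.9]
finger_gap: 0.116
```

```bash
python3 - <<'E'
from fit import *
s=manip.sense(); print(s['t'],s['tcp_pos'],s['finger_gap'],s['force'],s['ft_torque'])
sc=snap('scene')
old=cv2.imread('pics/scene0.png')
a=cv2.resize(sc['img'][140:270,60:240],None,fx=4,fy=2.3)[...,::-1];b=cv2.resize(old[140:270,60:240],None,fx=4,fy=2.3)
cv2.imwrite('pics/s22.png',np.vstack([a,b]))
E
```

```text
35.775 [ 0.5353 -0.3656  0.2342] 0.11573465452702919 [-0.1447  5.5492  2.873 ] [ 0.7828  0.1688 -0.0258]
```

View pics/s22.png

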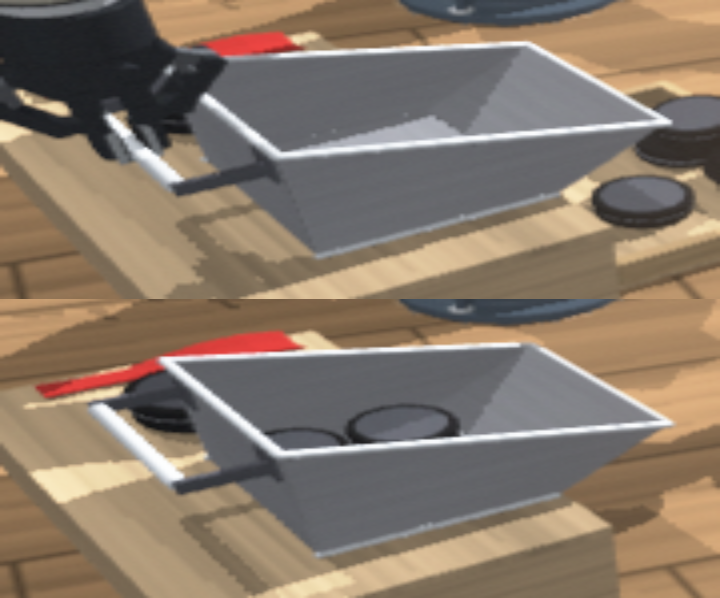

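Call:
{"api": "play_rows", "payload": {
  "steps": [
    [[0, 0.0005, 0, 0, 0, 0], [0, 0, 0, 0, 0, 0], [0, 0, 0, 0, 0, 0], [0, 0, 0, 0, 0, 0], [0, 0, -0.02, 0, 0, 0], [0, 0, -0.03, 0, 0, 0], [0, 0, -0.04, 0, 0, 0], [0, 0, -0.04, 0, 0, 0], [0, 0, 0, 0, 0, 0]]
  ],
  "fingers": 0.36
}}

```text
t: 36.95
tcp_pos: [0.5361, -0.3667, 0.3675]
tool_rot: [-0.09, 0.996, -0.004, 0.003]
force: [0.7, -0.1, -0.3]
finger_gap: 0.368
```

Call:
{"api": "play_rows", "payload": {
  "steps": [
    [[0, 0.05, -0.02, 0, 0, 0], [0, 0.055, -0.01, 0, 0, 0], [0.03, 0.055, 0, 0, 0, 0], [0.03, 0.055, 0, 0, 0, 0], [0.03, 0.055, 0, 0, 0, 0], [0.03, 0.055, 0, 0, 0, 0], [0, 0.055, 0, 0, 0, 0], [0, 0.055, 0, 0, 0, 0], [0, 0.055, 0, 0, 0, 0], [0, 0, 0, 0, 0, 0]]
  ]
}}

```text
t: 38.2
tcp_pos: [0.3267, 0.0978, 0.3921]
tool_rot: [-0.095, 0.996, 0.0, -0.001]
force: [0.4, -1.5, -0.3]
finger_gap: 0.361
```

```bash
python3 - <<'E'
from fit import *
s=manip.sense(); print(s['t'],s['tcp_pos'],s['force'])
sc=snap('scene','s23');p=snap('top','t23')
cv2.imwrite('pics/t23z.png',cv2.resize(p['img'][120:330,220:470],None,fx=3.1,fy=2.8,interpolation=cv2.INTER_CUBIC)[...,::-1])
cv2.imwrite('pics/s23z.png',cv2.resize(sc['img'][140:280,60:310],None,fx=3.2,fy=4,interpolation=cv2.INTER_CUBIC)[...,::-1])
E
```

```text
38.2 [0.3267 0.0978 0.3921] [ 0.3752 -1.4875 -0.3134]
```

View pics/t23z.png

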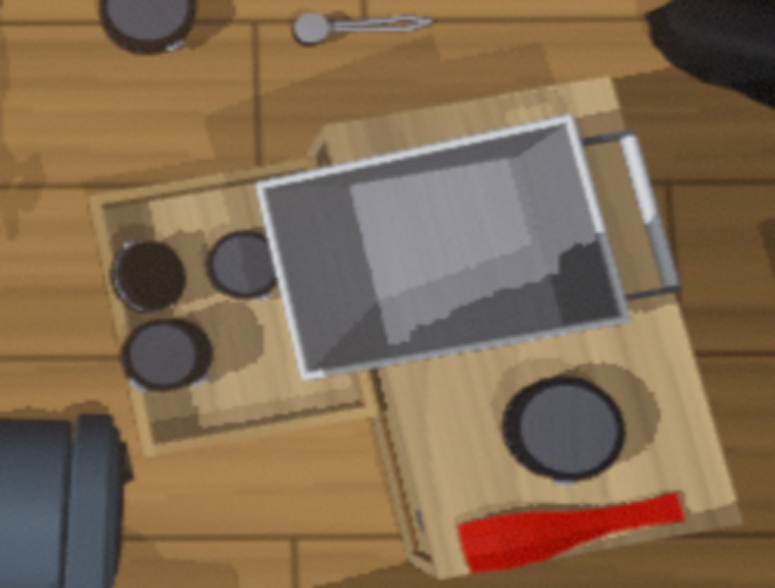

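View pics/s23z.png

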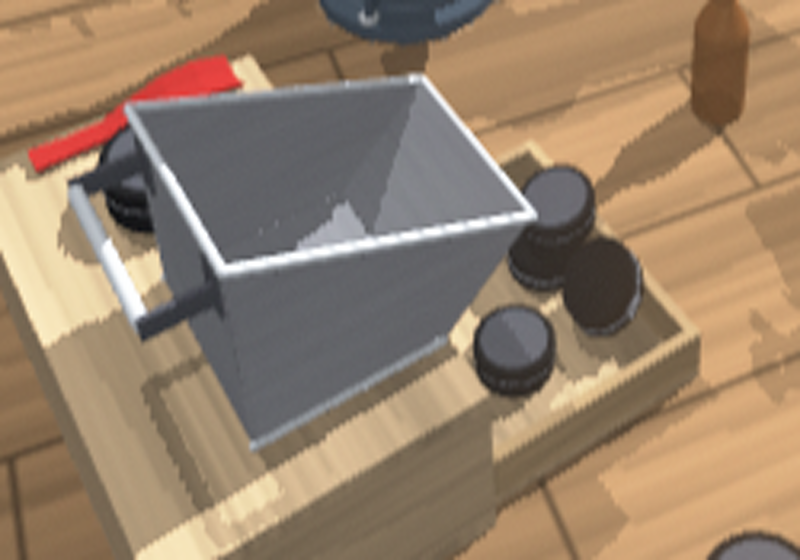

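View pics/t23.png

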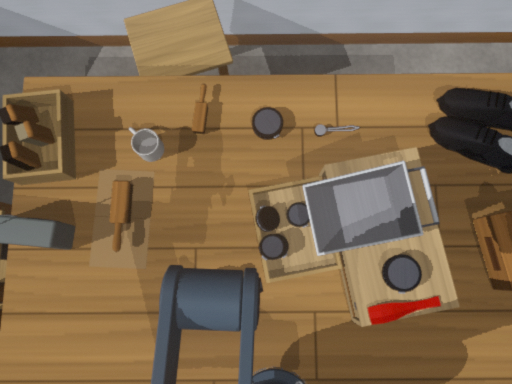

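All four tins are in the tray, and the tub is upright at its old place. Two tins are stacked and one leans, so I'll look closer before handing in.

Call:
{"api": "play_rows", "payload": {
  "steps": [
    [[-0.03, -0.012, 0.02, 0, 0, 0], [-0.03, -0.015, 0.025, 0, 0, 0], [-0.03, -0.015, 0.025, 0, 0, 0], [-0.03, -0.015, 0.02, 0, 0, 0], [0, 0, 0, 0, 0, 0], [0, 0, 0, 0, 0, 0]]
  ]
}}

```text
t: 39.05
tcp_pos: [0.4568, 0.0588, 0.3025]
tool_rot: [-0.089, 0.996, 0.0, -0.001]
force: [-0.5, -0.0, -0.2]
finger_gap: 0.362
```

```bash
python3 - <<'E'
from fit import *
s=manip.sense(); print(s['t'],s['tcp_pos'],s['force'])
w=snap('wrist','w24')
E
```

```text
39.05 [0.4568 0.0588 0.3025] [-0.4571 -0.0074 -0.2151]
```

View pics/w24.png

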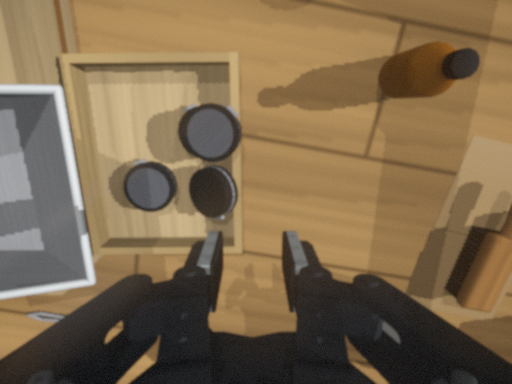

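```bash
python3 - <<'E'
from fit import *
np.set_printoptions(precision=4,suppress=True)
w=snap('wrist');p=snap('top');sc=snap('scene')
ph=np.radians(10.35)
# tray corners in wrist/top now
W=[(57,55),(240,52),(241,252),(92,254)]
print([onz(w,u,.04)[:2] for u in W])
T=lambda u,v:(u/3.1+220-.33,v/2.8+120-.3)
tr=[(p,T(91,198),(.13,.105,.04)),(p,T(150,455),(-.13,.105,.04)),(p,T(375,412),(-.13,-.105,.04)),(w,(240,52),(-.13,.105,.04)),(w,(241,252),(.13,.105,.04)),(w,(57,55),(-.13,-.105,.04))]
v,r=fit(tr,[.479,-.06,.18],0);print('tray',v,np.degrees(v[2]));print(r.T)
e=np.array([np.cos(v[2]),np.sin(v[2])]);n=np.array([-e[1],e[0]])
loc=lambda x:((x[:2]-v[:2])@e,(x[:2]-v[:2])@n)
cup=np.array([.4541,-.2995]);a=np.radians(10.4);print('tray in cup',(v[:2]-cup)@[np.cos(a),np.sin(a)],(v[:2]-cup)@[-np.sin(a),np.cos(a)])
for nm in ['wrist','top','scene']:
    q={'wrist':w,'top':p,'scene':sc}[nm]
    for d in manip.pinpoint('tin1',q)[:7]:
        print(nm,np.round(d['point'],1),round(d['score'],2),'z.006',np.round(loc(onz(q,d['point'],.006)),3),'z.03',np.round(loc(onz(q,d['point'],.03)),3))
for uv in [(210,132),(240,132),(180,132)]: print(uv,loc(onz(w,uv,.054)))
E
```

```text
[array([ 0.371 , -0.1882]), array([0.3295, 0.0223]), array([0.5844, 0.067 ]), array([ 0.6251, -0.1399])]
tray [ 0.478  -0.0601  0.1918] 10.989421136417167
[[-2.032  -2.4783  0.988  -3.5978  0.3333  0.2009]
 [-0.6295  0.6553  0.4485  0.1216  0.8332 -0.5333]]
tray in cup 0.0666983085519269 0.23113266437070046
wrist [150.2 181.5] 0.73 z.006 [ 0.033 -0.025] z.03 [ 0.027 -0.016]
wrist [206.8 196.1] 0.7 z.006 [0.056 0.055] z.03 [0.049 0.059]
wrist [215.8 132.3] 0.67 z.006 [-0.035  0.073] z.03 [-0.037  0.075]
wrist [ 76.3 191.8] 0.62 z.006 [ 0.047 -0.133] z.03 [ 0.04  -0.119]
top [298.  214.8] 0.58 z.006 [ 0.037 -0.024] z.03 [ 0.034 -0.021]
top [269.9 246.1] 0.5 z.006 [-0.034  0.073] z.03 [-0.035  0.073]
top [275.9 238.9] 0.44 z.006 [-0.018  0.052] z.03 [-0.019  0.053]
scene [247.2 211.6] 0.89 z.006 [0.013 0.083] z.03 [0.035 0.067]
scene [231.1 200.2] 0.7 z.006 [-0.055  0.072] z.03 [-0.031  0.057]
scene [219.8 230.7] 0.59 z.006 [ 0.034 -0.024] z.03 [ 0.055 -0.036]
scene [233.4 194.6] 0.57 z.006 [-0.073  0.093] z.03 [-0.048  0.077]
scene [282.2 164.6] 0.27 z.006 [-0.11   0.311] z.03 [-0.085  0.289]
(210, 132) (np.float64(-0.03969264387747208), np.float64(0.07133662092276442))
(240, 132) (np.float64(-0.03925449326497772), np.float64(0.10762259741308082))
(180, 132) (np.float64(-0.040130762432066466), np.float64(0.0350532993464667))
```

```bash
python3 - <<'E'
from h import *
p=snap('scene','final'); s=manip.sense(); print(s['t'],s['force'],manip.sign_off())
E
```

```text
the job is handed in; nothing more can be done
39.45 [0.25221015 0.05243254 0.46727226] None
```

View pics/final.png

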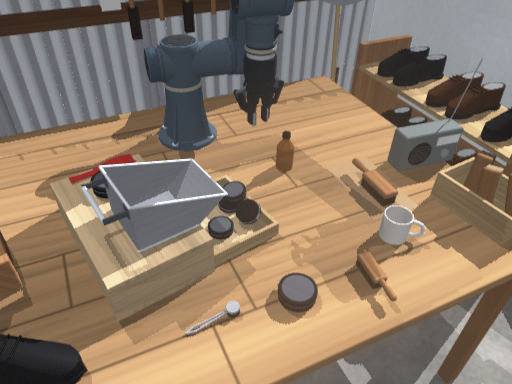

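I handed the job in at 39.5 s: all four tins are in the tray and the tub is upright where it stood. However, **the tub probably came off the cupboard** for about two seconds near full tilt, which the task forbade.

- **Brush:** it lies bristles down on the paper, and I left the smaller look-alike alone.
- **Tray:** it is flush and square against the cupboard under the lip, 231 mm from the cupboard's origin where flush is 230 mm. The push stalled against the cupboard at 28 N.
- **Tub:** it is back where it stood to within about 2 mm by the images.
- **Other things:** the bystanders show no movement in the last pictures.

What did not go cleanly:
- **Near full tilt (55–60°):** the arm carried about 13–14 N, nearly the tub's whole weight. The images put the front edge about 13 mm forward and 1–2 mm up. I moved it back, lowered it onto the cupboard and rocked it upright from there.
- **Setting it down:** I briefly pressed it a few degrees backward, then eased off and slid it back about 4 mm.
- **Tins:** they are not all flat. One lies on top of another with its rim slightly over the tray's far wall, and one leans on that wall. The pictures showed them staying put.

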